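# Load the counting chamber into the slide imager

### The arm

A 6-joint arm with a two-finger parallel gripper is mounted at the origin on a cart in front of the work surface, level with it; the furniture and walls round the work are solid. World frame = base frame: x ahead of the robot, y to its left, z up, the work surface at z = 0. Lengths are in m, angles in rad, forces in N, time in s.
With the tool pointing down it reaches from about 0.35 to 0.775 m from the base axis. Payload 5.5 kg.
Tool frame: the origin (TCP) lies midway between the tips of the shut fingers; the grasp point (between the pads) lies 19 mm behind it; z points along the fingers, y is the direction in which the jaws open and shut (so a half turn about z gives the same grasp; the last joint's range is limited). The gripper opens to 85 mm and grips with 20 to 120 N. Pads are 22 mm wide; open, the fingers measure 114 mm over their backs; the gripper's body (76 mm by 85 mm) begins 54 mm behind the grasp point. The pads swing forward as they close: fully open they stand 13 mm farther back than shut.
Start: joints at [1.203, 0.313, 0.046, 1.304, 0, 1.431], TCP at [0.13, 0.56, 0.231] pointing down, gripper open.
Joint ranges: [-2.76, 2.76], [-0.86, 1.69], [-1.03, 1.26], [-2.2, 2.34], [-1.47, 1.5], [-3.14, 3.14]. Speed limits (rad/s): [2.57, 2.57, 3.14, 3.14, 3.14, 3.14].

### API

Orientations are given as a rotation vector (axis times angle).
In Python, from bench import manip gives the robot as it stands.
- The arm moves only by the shell command python3 -m crank 'ROWS' [FORCE]. ROWS is a JSON object of lists of equal length, an entry for each row: "travel": the shift along the tool's x, y, z in m, a list of three; "angular": the turn, a rotation vector about the tool's x, y, z in degrees, a list of three; "fingers": the closure, from 0 (fully open) to 1 (shut). A call has 1 to 8 rows; each row is the pose to reach, as a shift and turn from the pose measured when the call began, along the tool's axes at that moment; what a row does not reach only later rows make up. A row lasts 1/12 s, in which the tool goes at most 41.7 mm and 7.16 degrees, less where a joint would pass 70% of its speed; a pose out of reach is approached as far as the arm can. A call with a gripper value outside its range is refused whole. The fingers move at their own pace and stop on an object; FORCE is the grip in N (left out, the last holds). Time passes only in rows, so rows that repeat a pose let the fingers close. It gives the time, the measured TCP pose, the force and the opening at its end, in the units of the state.
- manip.get_obs(): the state, without advancing time (a new reading comes with each control period).
- manip.capture(name): name is "side" or "top" or "wrist"; returns a dict with "image" (400x640x3 uint8, blue, green, red), "K" (3x3 intrinsics, pixels), "origin" and "attitude" of the camera in the world. Camera axes: x right, y down, z forward; pixel columns grow to the right and rows downward; lengths in m; the calibration is good to about 2 mm. A picture is of the moment at which its call begins. There is no depth.
- manip.hand_in(): hands the job in, once; it reports no verdict.
The state is a dict: "time_s": time; "q": joint angles; "joint_vel": joint speeds; "joint_efforts": joint torques, N m; "tool_pos": TCP position; "eef_rot": TCP orientation; "ft_force": force on the tool from outside, world axes, zero at the start; "ft_torque": the same for the moment, N m; "opening": opening from 0.0 (shut) to 1.0 (fully open).
Only numpy, scipy, OpenCV 4.12 (cv2) and the standard library are available. Lean on these libraries where they do the work, as an engineer would, in place of code of your own. Each camera call takes 0.05 s, during which the arm holds its last target.

### The job

Load the glass counting chamber on the slide imager for a focus check, only pushing with the fingertips and never picking it up: push it flat against the metal rail at the back of the stage, slide it along the rail into the corner until it drops fully into the pocket, then swing the keeper with the red knob all the way round over its end. Be gentle with the glass and leave the things standing round about where they are.

Things in the scene. Friction and masses are not known exactly. Their poses are not given: they have to be found in the camera images.
- imager: slide imager, fixed: a low white box 190 (x) x 320 (y) mm with a dark level stage on top, 46 mm above the table. Origin: centre of its underside, on the table; +x to its back (away from the robot), +y along the rail toward the pocket (robot's left). In its frame the stage spans x -93..+35 mm; behind the rail a white hood (x 44..94) stands 22 mm above the stage.
- rail_face (a point): foot of the bright metal rail's front face, at (35, -50, 46) mm in the imager's frame, the imager's axes. The rail runs along y from -156 to +154 mm, face at x = +35, 8 mm high. At its +y end a metal end stop of the same height, face at y = +140, spans x -4..+43 and makes the corner.
- pocket (a point): centre of the pocket's floor, at (15.5, 100.5, 43) mm in the imager's frame, the imager's axes; a pale round window marks it. The pocket is a recess 3 mm deep, 39 mm (x) by 79 mm (y), bounded by the rail at the back, the end stop on +y and 3 mm steps down from the stage on the other two sides.
- chamber: the same loose glass chamber, origin at the centre of its underside; x across, y along its long side, z up
- chamber_center (a point): centre of the loose glass counting chamber: a pale glass plate 36 (x) x 76 (y, long) x 6 mm, about 41 g, frosted white ends, H of grooves. It starts on the stage toward the -y end, askew, some 15 to 40 mm short of the rail. Height above the table: 49 mm on the stage, 46 mm in the pocket (3 mm of play in length and in width). Flush on the rail its centre is at x = +17 mm in the imager's frame.
- keeper_knob (a point): middle of the upright red knob on the keeper (9 mm in diameter, from 7 to 23 mm above the stage), 24 mm from the pivot. The keeper is a flat steel latch 11 mm wide that reaches 46 mm from the pivot, 4.5 to 7 mm above the stage: it passes 1.5 mm over a chamber that lies fully in the pocket and strikes one that does not.
- keeper_pivot (a point): axis of the keeper at stage height, at (-36, 122, 46) mm in the imager's frame; the imager's axes
- keeper (a joint): angle of the keeper about the upright pivot: 0 open, pointing along the imager's -y, in front of the pocket; growing anticlockwise seen from above, 1.57 closed (a stop), pointing along +x over the chamber's end. It turns stiffly, about 1 N at the knob, and stays where it is left.
- tweezers: steel tweezers 154 mm long lying on the imager's hood; bystander, origin at the centre of the underside
- erlenmeyer: stoppered conical flask, 69 mm wide, 143 mm tall, behind the imager; bystander, origin at the centre of the underside
- pen: marker pen 135 mm long lying in front of the imager; bystander, origin at the centre of the underside
- dropper: brown dropper bottle 37 mm wide, 102 mm tall, in front on the right; bystander, origin at the centre of the underside

How it is judged:
By the outcome, as a careful person would: the job done as asked, in the order asked, and still so for the second after the job is handed in, with the robot touching nothing.
It also fails if it takes over 54 s, if anything falls off the work surface, if the arm or the gripper's body presses on something with over 40 N, if the wrist force passes 120 N, or if a joint passes its speed limit or range.

## Working session

There is one attempt and no reset: what is moved stays moved. The work goes in short steps, Python scripts to look and compute and a shell command to move; the robot and the scene stay as the last step left them, time stands still between calls to the robot, and variables do not carry over. Pictures are saved under pics/ and viewed, and the job is handed in when it is done.

```bash
ls -la; mkdir -p pics; cat > h.py <<'E'
import numpy as np,cv2
from bench import manip
from scipy.spatial.transform import Rotation as R
def cap(n,f):
    c=manip.capture(n); cv2.imwrite('pics/%s.png'%f,c['image']); np.savez('pics/%s.npz'%f,**{k:np.array(v) for k,v in c.items()}); return c
E
python3 - <<'E'
from h import *
for n in ('side','top','wrist'):
    c=cap(n,n+'0'); print(n,c['K'],c['origin'],c['attitude'])
print(manip.get_obs())
E
```

```text
total 12
drwxr-xr-x  3 agent agent 4096 Dec  7 07:01 .
drwxr-xr-x 23 root  root  4096 Dec  7 07:01 ..
drwxr-xr-x  2 agent agent 4096 Dec  7 07:01 pics
side [[385.78483838   0.         316.14216147]
 [  0.         385.78483838 198.35930498]
 [  0.           0.           1.        ]] [0.15213271 0.50167838 0.4852364 ] [-0.76841253  2.36200013 -1.37732338]
top [[431.26497951   0.         315.04766788]
 [  0.         431.26497951 197.43730803]
 [  0.           0.           1.        ]] [ 0.38314579 -0.08095119  0.98753666] [-1.9520852   2.27992171 -0.23401222]
wrist [[294.96278684   0.         316.17720368]
 [  0.         294.96278684 201.98016882]
 [  0.           0.           1.        ]] [0.05601141 0.57685349 0.37344169] [2.2618002  1.80070728 0.27195801]
{'time_s': 0.15, 'q': array([1.20339531e+00, 3.13820304e-01, 4.52390431e-02, 1.30357427e+00,
       2.28847714e-05, 1.43122337e+00]), 'joint_vel': array([ 0.00044973, -0.00133591,  0.00249879,  0.00089151, -0.00034957,
       -0.00088863]), 'joint_efforts': array([ 1.64162182e-03, -4.81066632e+01,  2.98815054e+01,  1.39371387e-02,
       -1.43458224e-04,  6.57942735e-06]), 'tool_pos': array([0.1297238 , 0.5597951 , 0.23061765]), 'eef_rot': array([-3.57056689e-01, -3.12087006e+00,  2.05754823e-03]), 'ft_force': array([-0.30353612,  0.13626268, -0.49515343]), 'ft_torque': array([-0.08568255,  0.00485715, -0.02300731]), 'opening': 1.0019535566877378}
```

View pics/top0.png

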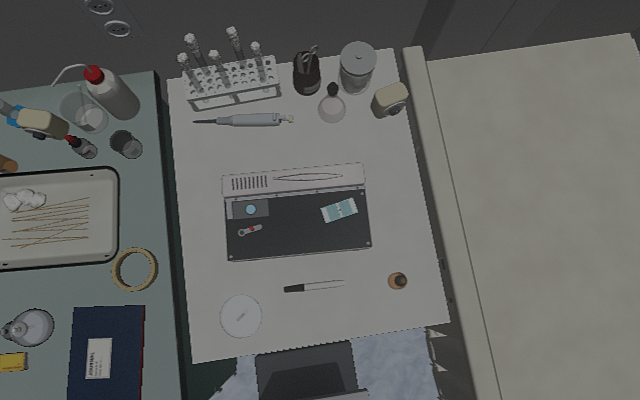

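View pics/side0.png

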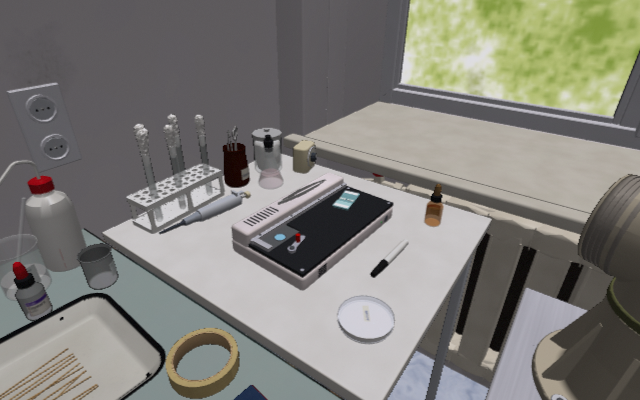

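The top view shows the imager at cols 222–372, rows 163–262: chamber near (340,210), red knob near (253,229), window near (251,210). Next I'll enlarge it.

```bash
python3 - <<'E'
from h import *
i=cv2.imread('pics/top0.png')[155:270,215:380]
cv2.imwrite('pics/top0z.png',cv2.resize(i,None,fx=4.8,fy=4.8,interpolation=cv2.INTER_CUBIC))
i=cv2.imread('pics/side0.png')[165:285,225:405]
cv2.imwrite('pics/side0z.png',cv2.resize(i,None,fx=4.4,fy=4.4,interpolation=cv2.INTER_CUBIC))
E
```

```text
(no output)
```

View pics/top0z.png

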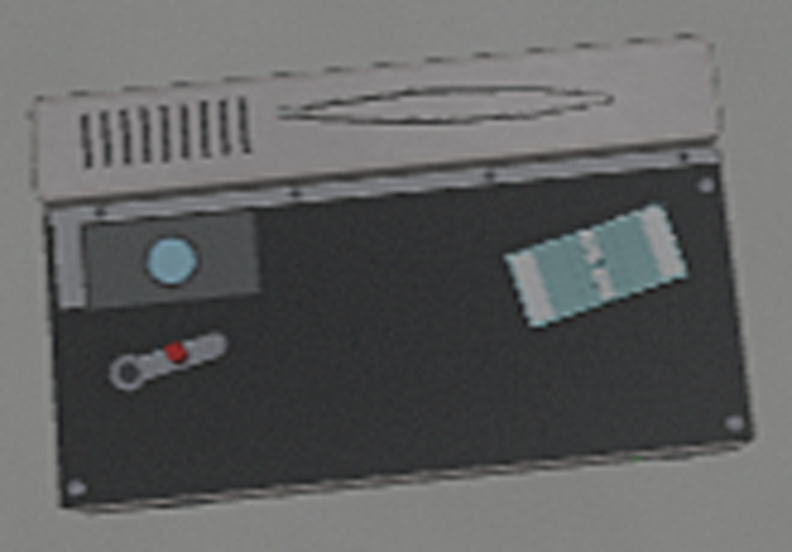

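View pics/side0z.png

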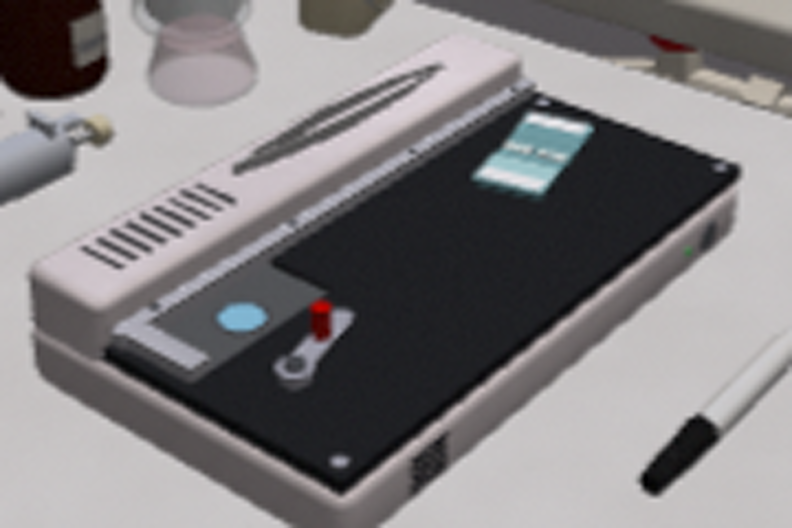

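The zoom shows the chamber askew at zoomed (597,265), the pocket window at (172,261), the keeper pivot at (127,373) and its knob at (176,352).

```bash
cat >> h.py <<'E'
def load(f):
    d=np.load('pics/%s.npz'%f); return d
def ray(c,uv,z):
    uv=np.atleast_2d(np.array(uv,float)); K=c['K']
    d=np.c_[(uv[:,0]-K[0,2])/K[0,0],(uv[:,1]-K[1,2])/K[1,1],np.ones(len(uv))]
    d=d@R.from_rotvec(c['attitude']).as_matrix().T
    o=np.array(c['origin']); t=(z-o[2])/d[:,2]
    return o+d*t[:,None]
def proj(c,P):
    P=np.atleast_2d(P); p=(P-c['origin'])@R.from_rotvec(c['attitude']).as_matrix()
    return p[:,:2]/p[:,2:]*c['K'][0,0]+[c['K'][0,2],c['K'][1,2]]
def blue(img,roi):
    x0,y0,x1,y1=roi; b=img[y0:y1,x0:x1].astype(int)
    m=((b[...,0]-b[...,2])>25).astype(np.uint8)
    return m
E
python3 - <<'E'
from h import *
z=lambda p:(np.array(p)+.5)/4.8-.5+[215,155]
z2=lambda p:(np.array(p)+.5)/4.4-.5+[225,165]
T=load('top0');S=load('side0')
def fit(P,W): # 2D rigid
    P=np.array(P);W=np.array(W);pc=P.mean(0);wc=W.mean(0);A=(P-pc);B=(W-wc)
    th=np.arctan2((A[:,0]*B[:,1]-A[:,1]*B[:,0]).sum(),(A*B).sum())
    M=np.array([[np.cos(th),-np.sin(th)],[np.sin(th),np.cos(th)]]);t=wc-M@pc
    return th,t,(W-(P@M.T+t))*1000
feat=[((.0155,.1005),(172,261),.043),((-.036,.122),(127,373),.053),((.035,.140),(85,228),.054),((.035,-.156),(720,167),.052),((-.093,.158),(63,507),.046),((-.093,-.158),(752,440),.046),((-.004,.140),(89,304),.054)]
W=[ray(T,z(b),c)[0,:2] for a,b,c in feat]
th,t,r=fit([f[0] for f in feat],W);print('imager top',th,t,'\n',r.round(1))
feat2=[((.0155,.1005),(242,317),.043),((-.036,.122),(292,364),.053),((-.093,.158),(345,492),.046),((-.093,-.158),(740,170),.046)]
W=[ray(S,z2(b),c)[0,:2] for a,b,c in feat2]
th2,t2,r=fit([f[0] for f in feat2],W);print('imager side',th2,t2,'\n',r.round(1))
for n,C,zz,ch,kn in (('top',T,z,[(505,253),(660,203),(690,275),(533,328)],(176,352)),('side',S,z2,[(527,105),(596,122),(543,197),(472,178)],(321,305))):
    w=ray(C,zz(ch),.052)[:,:2]
    th_,t_=(th,t) if n=='top' else (th2,t2)
    M=np.array([[np.cos(th_),-np.sin(th_)],[np.sin(th_),np.cos(th_)]])
    L=(w-t_)@M
    print(n,'chamber imager fr',(L*1000).round(1),L.mean(0),'world',w.mean(0), 'sides',np.linalg.norm(np.diff(L,axis=0),axis=1))
    k=ray(C,zz(kn),.069)[0,:2]; kl=(k-t_)@M; print('knob',k,kl*1000,np.hypot(*(kl-[-.036,.122])), np.arctan2(kl[0]+.036,-(kl[1]-.122)))
E
```

```text
imager top -0.0608015646071627 [ 0.54980037 -0.06627072] 
 [[ 0.2  0.6]
 [ 0.3  1.3]
 [-2.4 -1.4]
 [-0.6  0.4]
 [ 0.2 -1.2]
 [ 1.2  1.8]
 [ 1.1 -1.5]]
imager side -0.0586447665463789 [ 0.54822882 -0.06158244] 
 [[ 0.9 -2. ]
 [ 2.7 -2.5]
 [-4.3  2.4]
 [ 0.7  2.1]]
top chamber imager fr [[   3.4  -52.6]
 [  20.  -126.1]
 [ -14.8 -136. ]
 [ -32.4  -61.9]] [-0.00595098 -0.09414956] world [ 0.53813948 -0.1598847 ] sides [0.07535424 0.03618061 0.0761397 ]
knob [0.52517384 0.03389638] [-30.66759551  98.48558988] 0.024111449995184747 0.22300020091264117
side chamber imager fr [[  26.  -133.6]
 [ -13.1 -141.7]
 [ -35.6  -60.6]
 [   2.2  -52.7]] [-0.00512602 -0.09714967] world [ 0.53741756 -0.15826466] sides [0.04000163 0.08417528 0.03860231]
knob [0.52459927 0.03655134] [-29.34067047  96.58012626] 0.026277683508404263 0.25621556889402036
```

```bash
cat >> h.py <<'E'
import sys
TH=-0.060; T0=np.array([.5497,-.0650])
MI=np.array([[np.cos(TH),-np.sin(TH)],[np.sin(TH),np.cos(TH)]])
def i2w(p): return MI@np.array(p)/1000+T0
def w2i(p): return MI.T@(np.array(p)[:2]-T0)*1000
def Rt(yaw=0): # tool x->imager -x, y->imager +y, z down; yaw deg ccw about world z
    return R.from_euler('z',TH+np.radians(yaw))*R.from_matrix(np.array([[-1,0,0],[0,1,0],[0,0,-1.]]))
def go(x,y,z,yaw=0):
    o=manip.get_obs(); r=R.from_rotvec(o['eef_rot']); w=np.r_[i2w([x,y]),z]
    print('travel',(r.inv().apply(w-o['tool_pos'])).round(4),'ang',np.degrees((r.inv()*Rt(yaw)).as_rotvec()).round(2))
def st():
    o=manip.get_obs(); print('t',round(o['time_s'],2),'im',w2i(o['tool_pos']).round(1),'z',o['tool_pos'][2].round(4),'F im',(MI.T@o['ft_force'][:2]).round(2),o['ft_force'][2].round(2),'op',round(o['opening'],3),'q',o['q'].round(2))
E
python3 -c "
from h import *
st();go(-60,-94,.15)"
```

```text
t 0.15 im [-456.7  598.5] z 0.2306 F im [-0.31  0.12] -0.5 op 1.002 q [1.2  0.31 0.05 1.3  0.   1.43]
travel [-0.5068 -0.6164  0.0813] ang [-0.08 -0.02 -9.62]
```

```bash
python3 -m crank '{"travel":[[-0.03,-0.02,0],[-0.06,-0.045,0],[-0.085,-0.075,0],[-0.11,-0.105,0],[-0.135,-0.135,0],[-0.16,-0.165,0],[-0.185,-0.195,0],[-0.21,-0.225,0]],"angular":[[0,0,0],[0,0,0],[0,0,-2],[0,0,-4],[0,0,-6],[0,0,-8],[0,0,-9.6],[0,0,-9.6]],"fingers":[0.2,0.5,0.53,0.53,0.53,0.53,0.53,0.53]}' 20; python3 -c "
from h import *
st();go(-60,-94,.15)"
```

```text
time_s: 0.82
tool_pos: [0.2836, 0.2914, 0.2307]
eef_rot: [-0.092, -3.14, 0.002]
ft_force: [0.7, 0.1, 0.5]
opening: 0.471
t 0.82 im [-287.   339.8] z 0.2307 F im [0.7 0.1] 0.47 op 0.471 q [ 0.6  -0.01 -0.34  1.24 -0.    0.66]
travel [-0.2263 -0.434   0.0813] ang [-0.08 -0.02  0.09]
```

```bash
python3 -m crank '{"travel":[[-0.02,-0.035,0],[-0.04,-0.07,0],[-0.06,-0.105,0],[-0.08,-0.14,0],[-0.1,-0.175,0],[-0.12,-0.21,0],[-0.14,-0.245,0],[-0.16,-0.28,0]],"angular":[[0,0,0],[0,0,0],[0,0,0],[0,0,0],[0,0,0],[0,0,0],[0,0,0],[0,0,0]],"fingers":[0.53,0.53,0.53,0.53,0.53,0.53,0.53,0.53]}'; python3 -c "
from h import *
st();go(-60,-94,.12)"
```

```text
time_s: 1.48
tool_pos: [0.4273, 0.0005, 0.2311]
eef_rot: [-0.092, -3.14, 0.002]
ft_force: [1.7, 1.7, 0.2]
opening: 0.467
t 1.48 im [-126.1   58. ] z 0.2311 F im [1.56 1.77] 0.23 op 0.467 q [-0.19  0.03 -0.3   1.24 -0.   -0.13]
travel [-0.066  -0.152   0.1113] ang [-0.07 -0.    0.06]
```

```bash
python3 -m crank '{"travel":[[-0.02,-0.035,0.01],[-0.035,-0.07,0.03],[-0.05,-0.105,0.05],[-0.06,-0.135,0.075],[-0.066,-0.152,0.1],[-0.066,-0.152,0.111],[-0.066,-0.152,0.111],[-0.066,-0.152,0.111]],"angular":[[0,0,0],[0,0,0],[0,0,0],[0,0,0],[0,0,0],[0,0,0],[0,0,0],[0,0,0]],"fingers":[0.53,0.53,0.53,0.53,0.53,0.53,0.53,0.53]}'; python3 - <<'E'
from h import *
st();go(-60,-94,.053)
for n in('wrist','top'): cap(n,n+'1')
i=cv2.imread('pics/top1.png')[155:270,215:380]
cv2.imwrite('pics/top1z.png',cv2.resize(i,None,fx=4.8,fy=4.8,interpolation=cv2.INTER_CUBIC))
E
```

```text
time_s: 2.15
tool_pos: [0.4832, -0.155, 0.1195]
eef_rot: [-0.093, -3.137, -0.0]
ft_force: [-0.0, -0.3, -0.5]
opening: 0.472
t 2.15 im [-61.  -93.8] z 0.1195 F im [ 0.   -0.29] -0.46 op 0.472 q [-0.47  0.25 -0.32  1.   -0.   -0.41]
travel [-0.0012 -0.0002  0.0665] ang [ 0.   -0.16  0.03]
```

View pics/wrist1.png

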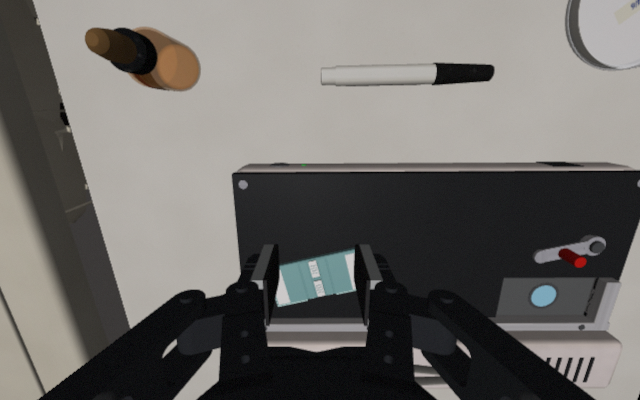

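View pics/top1z.png

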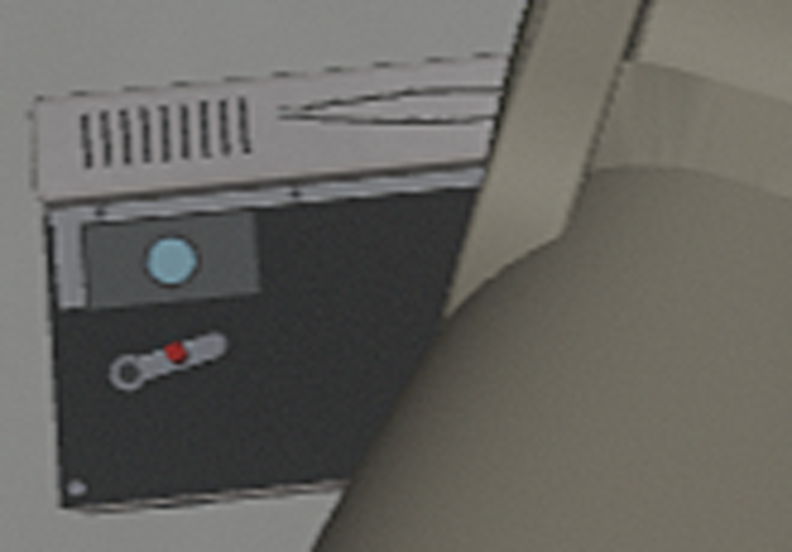

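The wrist view shows the chamber (cols 277–355, rows 248–306) between the fingertips, the rail at about row 325, the window at (543,296), the knob at (573,258) and the pivot at (597,246). I'll cross-check the imager pose with it.

```bash
python3 - <<'E'
from h import *
C=load('wrist1');o=manip.get_obs()
print('cam im',w2i(C['origin']),C['origin'][2],'optical axis',R.from_rotvec(C['attitude']).as_matrix()[:,2])
for n,p,z in (('window',(543,296),.043),('pivot',(597,246),.053),('stage corner -93,-156',(234,173),.046),('knobtop',(580,262),.069),('ch',(276,268),.052),('ch',(353,249),.052),('endstop front corner -4,140',(601,279),.054),('endstop corner 35,140',(595,322),.054),('rail -156?',(272,321),.054)):
    print(n,w2i(ray(C,p,z)[0]).round(1))
for z in(.046,.054): print(proj(C,[np.r_[i2w([35,y]),z] for y in(-156,-50,140)]).round(0).tolist())
print('tip expect',proj(C,[np.r_[i2w([-61+a,-94+b]),.1195] for a in(-11,11) for b in (-40,-25,25,40)]).round(0).tolist())
i=cv2.imread('pics/wrist1.png')
cv2.imwrite('pics/wrist1z.png',cv2.resize(i[150:350,225:425],None,fx=3,fy=3,interpolation=cv2.INTER_CUBIC))
E
```

```text
cam im [-136.30525046  -94.09158156] 0.26263697579224754 optical axis [ 0.29499645 -0.01768727 -0.95533463]
window [ 16.3 102.1]
pivot [-36.  124.9]
stage corner -93,-156 [ -91.8 -155.5]
knobtop [-30.8  99.4]
ch [ -15.6 -126.2]
ch [-32.5 -65.1]
endstop front corner -4,140 [ -7.4 135.3]
endstop corner 35,140 [ 34.1 142.1]
rail -156? [  33.7 -131.3]
[[245.0, 316.0], [366.0, 316.0], [584.0, 317.0]]
[[243.0, 322.0], [368.0, 322.0], [592.0, 323.0]]
tip expect [[241.0, 238.0], [269.0, 238.0], [364.0, 238.0], [392.0, 238.0], [243.0, 275.0], [271.0, 275.0], [362.0, 275.0], [389.0, 275.0]]
```

View pics/wrist1z.png

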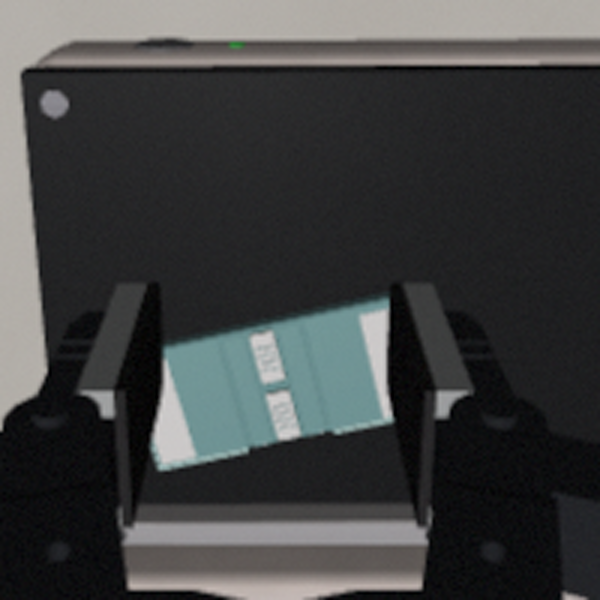

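Wrist and top views agree on the imager pose within about 2 mm. Now I'll lower in front of the chamber.

```bash
python3 -m crank '{"travel":[[0.001,0,0.02],[0.001,0,0.04],[0.001,0,0.055],[0.001,0,0.064],[0.001,0,0.069],[0.001,0,0.071],[0.001,0,0.0715],[0.001,0,0.0715]],"angular":[[0,0,0],[0,-0.1,0],[0,-0.1,0],[0,-0.1,0],[0,-0.1,0],[0,-0.1,0],[0,-0.1,0],[0,-0.1,0]],"fingers":[0.53,0.53,0.53,0.53,0.53,0.53,0.53,0.53]}'; python3 - <<'E'
from h import *
st();go(-12,-94,.0475)
C=cap('wrist','wrist2')
i=C['image']
cv2.imwrite('pics/wrist2z.png',cv2.resize(i[150:350,225:425],None,fx=3,fy=3,interpolation=cv2.INTER_CUBIC))
E
```

```text
time_s: 2.92
tool_pos: [0.4843, -0.1551, 0.0507]
eef_rot: [0.091, 3.136, -0.004]
ft_force: [-0.4, -0.3, 0.3]
opening: 0.469
t 2.92 im [-59.9 -93.9] z 0.0507 F im [-0.4  -0.29] 0.25 op 0.469 q [-0.47  0.31 -0.43  0.83 -0.   -0.41]
travel [-0.0478 -0.0002  0.0034] ang [-0.13  0.23  0.13]
```

View pics/wrist2z.png

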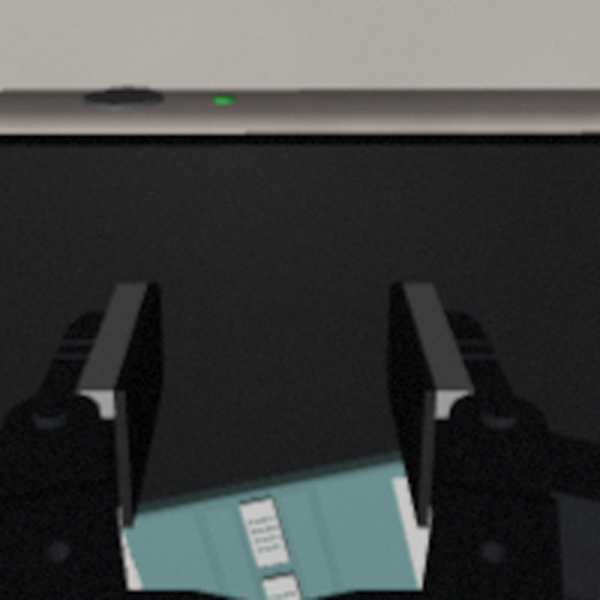

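```bash
python3 -m crank '{"travel":[[0,0,0.0015],[-0.003,0,0.003],[-0.006,0,0.003],[-0.009,0,0.003],[-0.012,0,0.003],[-0.015,0,0.003],[-0.018,0,0.003],[-0.021,0,0.003]],"angular":[[0,0,0],[0,0.2,0],[0,0.2,0],[0,0.2,0],[0,0.2,0],[0,0.2,0],[0,0.2,0],[0,0.2,0]],"fingers":[0.53,0.53,0.53,0.53,0.53,0.53,0.53,0.53]}'; python3 - <<'E'
from h import *
st();go(-12,-94,.0475)
C=cap('wrist','wrist3')
E
```

```text
time_s: 3.63
tool_pos: [0.5055, -0.1564, 0.0477]
eef_rot: [0.091, 3.14, -0.003]
ft_force: [-1.1, 0.4, 0.3]
opening: 0.472
t 3.63 im [-38.6 -93.9] z 0.0477 F im [-1.14  0.38] 0.26 op 0.472 q [-0.45  0.35 -0.37  0.84 -0.   -0.39]
travel [-0.0266 -0.0002  0.0002] ang [-0.12  0.02  0.13]
```

View pics/wrist3.png

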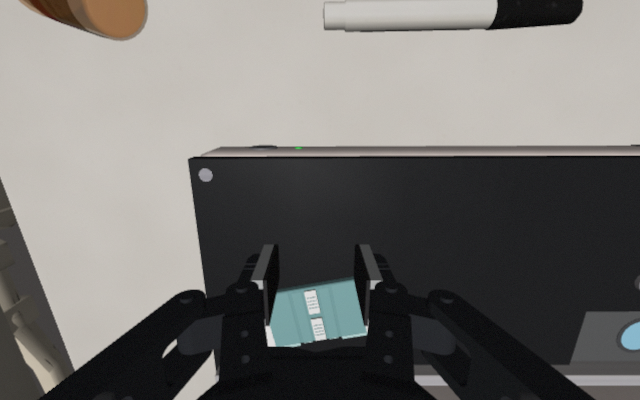

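The chamber's front edge (about row 280) is at the finger sides and already turning. I'll keep pushing.

```bash
python3 -m crank '{"travel":[[-0.0025,0,0],[-0.005,0,0],[-0.0075,0,0],[-0.01,0,0],[-0.0125,0,0],[-0.015,0,0],[-0.0175,0,0],[-0.0195,0,0]],"angular":[[0,0,0.1],[0,0,0.1],[0,0,0.1],[0,0,0.1],[0,0,0.1],[0,0,0.1],[0,0,0.1],[0,0,0.1]],"fingers":[0.53,0.53,0.53,0.53,0.53,0.53,0.53,0.53]}'; python3 - <<'E'
from h import *
st();go(-12,-94,.0475)
C=cap('wrist','wrist4')
cap('top','top4');cap('side','side4')
cv2.imwrite('pics/side4z.png',cv2.resize(cv2.imread('pics/side4.png')[165:285,225:405],None,fx=4.4,fy=4.4,interpolation=cv2.INTER_CUBIC))
E
```

```text
time_s: 4.35
tool_pos: [0.5259, -0.1578, 0.0478]
eef_rot: [0.094, 3.139, -0.004]
ft_force: [0.0, 0.1, 0.1]
opening: 0.47
t 4.35 im [-18.1 -94. ] z 0.0478 F im [0.03 0.09] 0.1 op 0.47 q [-0.44  0.39 -0.32  0.86 -0.   -0.38]
travel [-0.0061  0.      0.0003] ang [-0.13  0.07  0.03]
```

View pics/wrist4.png

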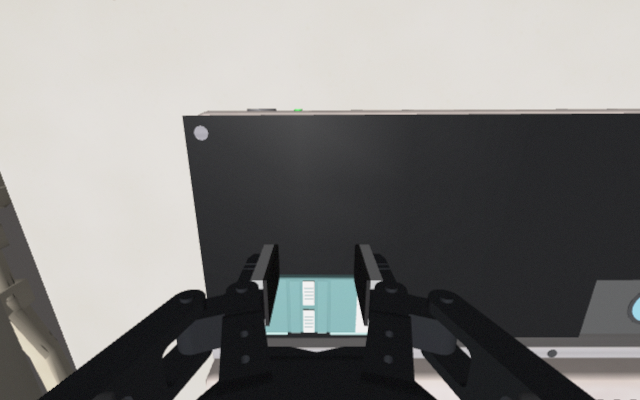

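View pics/side4z.png

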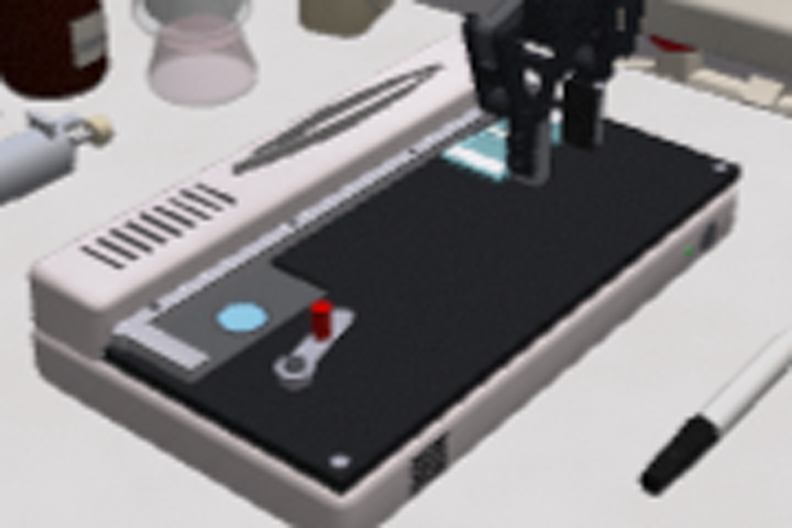

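Chamber is now square to the rail (edges at rows 276 and 335), a few mm short. Slow final approach.

```bash
python3 -m crank '{"travel":[[-0.0008,0,0],[-0.0016,0,0],[-0.0024,0,0],[-0.003,0,0],[-0.0036,0,0],[-0.0042,0,0],[-0.0046,0,0],[-0.005,0,0]],"angular":[[0,0,0],[0,0,0],[0,0,0],[0,0,0],[0,0,0],[0,0,0],[0,0,0],[0,0,0]],"fingers":[0.53,0.53,0.53,0.53,0.53,0.53,0.53,0.53]}'; python3 - <<'E'
from h import *
st();go(-12,-94,.0475)
E
```

```text
time_s: 5.17
tool_pos: [0.5309, -0.158, 0.0478]
eef_rot: [0.093, 3.139, -0.004]
ft_force: [-0.6, 0.5, -0.3]
opening: 0.47
t 5.17 im [-13.2 -94. ] z 0.0478 F im [-0.66  0.5 ] -0.28 op 0.47 q [-0.43  0.39 -0.31  0.86 -0.   -0.37]
travel [-0.0012 -0.      0.0003] ang [-0.13  0.08  0.03]
```

```bash
python3 -m crank '{"travel":[[-0.0004,0,0],[-0.0008,0,0],[-0.0012,0,0],[-0.0015,0,0]],"angular":[[0,0,0],[0,0,0],[0,0,0],[0,0,0]],"fingers":[0.53,0.53,0.53,0.53]}'; python3 - <<'E'
from h import *
st()
C=cap('wrist','wrist5')
i=C['image']
cv2.imwrite('pics/wrist5z.png',cv2.resize(i[220:370,200:400],None,fx=4,fy=4,interpolation=cv2.INTER_CUBIC))
E
```

```text
time_s: 5.5
tool_pos: [0.5325, -0.1581, 0.0478]
eef_rot: [0.093, 3.139, -0.004]
ft_force: [-0.3, 0.1, 1.0]
opening: 0.472
t 5.5 im [-11.6 -94. ] z 0.0478 F im [-0.31  0.12] 0.96 op 0.472 q [-0.43  0.4  -0.31  0.86 -0.   -0.37]
```

View pics/wrist5z.png

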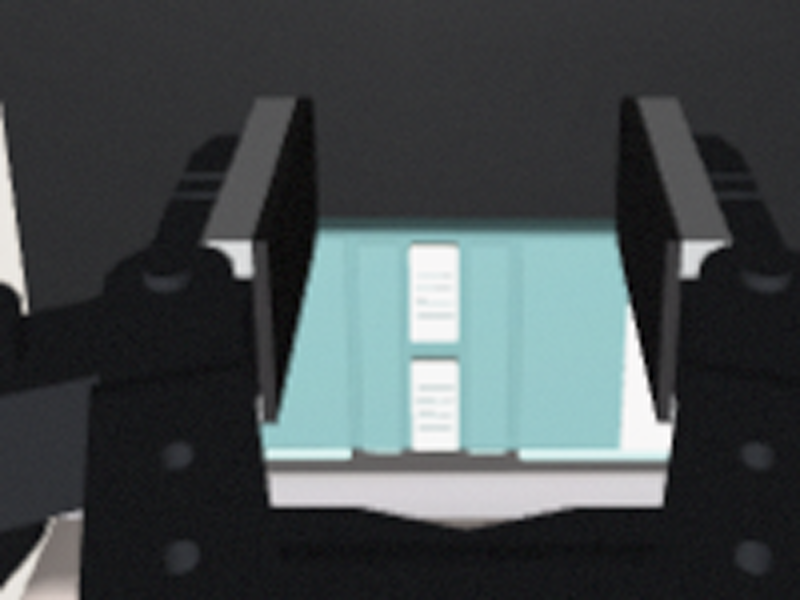

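```bash
python3 - <<'E'
from h import *
C=load('wrist5')
print(proj(C,[np.r_[i2w([35,-94]),z] for z in(.046,.052,.054)]),proj(C,[np.r_[i2w([34,-94]),.052],np.r_[i2w([-1,-94]),.052]]))
E
python3 -m crank '{"travel":[[-0.0004,0,0],[-0.0008,0,0],[-0.0012,0,0],[-0.0016,0,0]],"angular":[[0,0,0],[0,0,0],[0,0,0],[0,0,0]],"fingers":[0.53,0.53,0.53,0.53]}'; python3 - <<'E'
from h import *
st()
C=cap('wrist','wrist6')
i=C['image']
cv2.imwrite('pics/wrist6z.png',cv2.resize(i[220:370,200:400],None,fx=4,fy=4,interpolation=cv2.INTER_CUBIC))
E
```

```text
[[316.38965614 326.23609479]
 [316.36599879 333.58149714]
 [316.35775273 336.14182476]] [[316.36986108 332.14671878]
 [316.51425219 278.50779064]]
time_s: 5.88
tool_pos: [0.5334, -0.1582, 0.0477]
eef_rot: [-0.094, -3.14, 0.004]
ft_force: [-3.6, 0.1, 1.9]
opening: 0.466
t 5.88 im [-10.6 -94. ] z 0.0477 F im [-3.61 -0.13] 1.93 op 0.466 q [-0.43  0.4  -0.3   0.87 -0.   -0.37]
```

View pics/wrist6z.png

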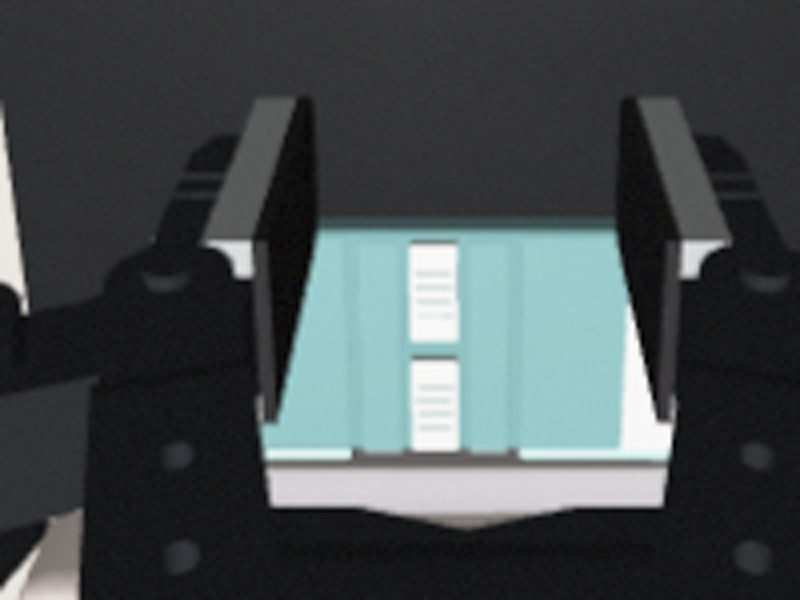

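Contact at 3.6 N, and the gap strip closed evenly, so it's flush. Backing off, lifting, and looking again.

```bash
sed -i 's/T0=np.array(\[.5497,-.0650\])/T0=np.array([.5510,-.0651])/' h.py
python3 -m crank '{"travel":[[0.003,0,0],[0.008,0,0],[0.016,0,0],[0.024,0,-0.015],[0.03,0,-0.04],[0.03,0,-0.06],[0.03,0,-0.06],[0.03,0,-0.06]],"angular":[[0,0,0],[0,0,0],[0,0,0],[0,0,0],[0,0,0],[0,0,0],[0,0,0],[0,0,0]],"fingers":[0.53,0.53,0.53,0.53,0.7,1,1,1]}'; python3 - <<'E'
from h import *
st()
C=cap('wrist','wrist7')
E
```

```text
time_s: 6.6
tool_pos: [0.5041, -0.1567, 0.1091]
eef_rot: [0.094, 3.137, -0.006]
ft_force: [1.3, 0.6, -0.2]
opening: 0.001
t 6.6 im [-41.3 -94.3] z 0.1091 F im [1.29 0.64] -0.17 op 0.001 q [-0.45  0.29 -0.3   0.98 -0.   -0.39]
```

View pics/wrist7.png

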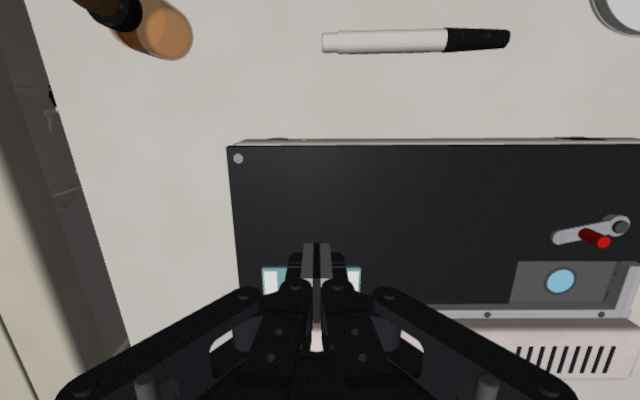

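The closed fingers hide the middle, but the chamber ends are at cols 261 and 361, with its front edge at row 267.

```bash
python3 - <<'E'
from h import *
C=load('wrist7')
for p,z in(((261.5,267),.052),((361,267),.052),((302,243),.109),((331,243),.109),((302,277),.109),((331,277),.109),((560,281),.043),((620,225),.053)): print(p,w2i(ray(C,p,z)[0]).round(1))
i=C['image'];cv2.imwrite('pics/w7z.png',cv2.resize(i[220:370,220:420],None,fx=4,fy=4,interpolation=cv2.INTER_CUBIC))
go(8,-160,.1)
E
```

```text
(261.5, 267) [  -2.2 -136.4]
(361, 267) [ -2.5 -60.5]
(302, 243) [ -49.5 -102. ]
(331, 243) [-49.6 -86.6]
(302, 277) [ -28.9 -102.3]
(331, 277) [-29.  -86.3]
(560, 281) [ 14.8 102.2]
(620, 225) [-38.  124.3]
travel [-0.05   -0.0661  0.0082] ang [-0.16  0.06  0.02]
```

View pics/w7z.png

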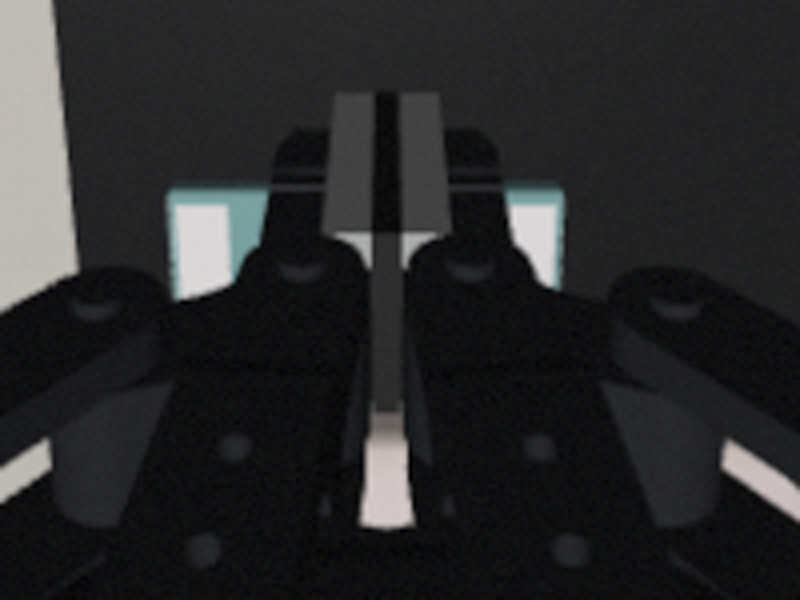

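```bash
sed -i 's/T0=np.array(\[.5510,-.0651\])/T0=np.array([.5510,-.0639])/' h.py
python3 -m crank '{"travel":[[0,-0.03,0],[-0.01,-0.06,0],[-0.03,-0.06,0],[-0.05,-0.06,0.0],[-0.053,-0.06,0],[-0.053,-0.06,0.015],[-0.053,-0.06,0.02],[-0.053,-0.06,0.02]],"angular":[[0,0,0],[0,0,0],[0,0,0],[0,0,0],[0,0,0],[0,0,0],[0,0,0],[0,0,0]],"fingers":[1,1,1,1,1,1,1,1]}'; python3 - <<'E'
from h import *
st(); go(11,-153,.0478)
C=cap('wrist','wrist8')
E
```

```text
time_s: 7.32
tool_pos: [0.5504, -0.218, 0.0854]
eef_rot: [-0.093, -3.136, 0.0]
ft_force: [0.0, -0.7, 0.2]
opening: 0.001
t 7.32 im [   8.6 -153.9] z 0.0854 F im [ 0.08 -0.73] 0.16 op 0.001 q [-0.51  0.43 -0.15  0.99 -0.   -0.45]
travel [-0.0026  0.0009  0.0376] ang [-0.02 -0.24  0.04]
```

View pics/wrist8.png

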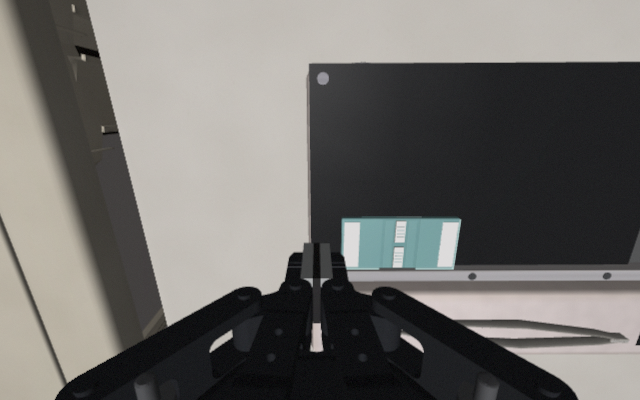

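The chamber (cols 341–460, rows 217–270) lies along the rail; the fingers are clear of its -y end. Descending.

```bash
python3 -c "
from h import *
C=load('wrist8')
for p in((341.5,218),(341.5,269),(455,269),(460,218)): print(w2i(ray(C,p,.052)[0]).round(1))"
python3 -m crank '{"travel":[[-0.0025,0,0.015],[-0.0025,0,0.028],[-0.0025,0,0.034],[-0.0025,0,0.036],[-0.0025,0,0.0375],[-0.0025,0.002,0.0375],[-0.0025,0.004,0.0375],[-0.0025,0.006,0.0375]],"angular":[[0,-0.2,0],[0,-0.2,0],[0,-0.2,0],[0,-0.2,0],[0,-0.2,0],[0,-0.2,0],[0,-0.2,0],[0,-0.2,0]],"fingers":[1,1,1,1,1,1,1,1]}'; python3 - <<'E'
from h import *
st(); go(11,-100,.0478)
E
```

```text
[  -1.5 -138. ]
[  35. -137.]
[ 34.8 -60.6]
[ -1.7 -62.6]
time_s: 8.03
tool_pos: [0.5541, -0.2126, 0.0498]
eef_rot: [0.093, 3.138, -0.002]
ft_force: [-0.0, -0.3, 0.4]
opening: -0.001
t 8.03 im [  12.  -148.2] z 0.0498 F im [-0.01 -0.33] 0.37 op -0.001 q [-0.5   0.46 -0.2   0.91 -0.   -0.44]
travel [0.001  0.0482 0.0019] ang [-0.08  0.11  0.03]
```

```bash
python3 -m crank '{"travel":[[0.001,0.002,0.0015],[0.001,0.004,0.0018],[0.001,0.007,0.0018],[0.001,0.01,0.0018],[0.001,0.014,0.0018],[0.001,0.018,0.0018],[0.001,0.022,0.0018],[0.001,0.026,0.0018]],"angular":[[0,0,0],[0,0,0],[0,0,0],[0,0,0],[0,0,0],[0,0,0],[0,0,0],[0,0,0]],"fingers":[1,1,1,1,1,1,1,1]}'; python3 - <<'E'
from h import *
st(); go(11,-80,.0478)
C=cap('wrist','wrist9')
E
```

```text
time_s: 8.7
tool_pos: [0.5547, -0.1861, 0.048]
eef_rot: [0.093, 3.138, -0.003]
ft_force: [-0.1, -1.1, 1.5]
opening: -0.001
t 8.7 im [  11.  -121.8] z 0.048 F im [-0.08 -1.13] 1.54 op -0.001 q [-0.46  0.45 -0.23  0.89 -0.   -0.4 ]
travel [-0.      0.0418  0.0001] ang [-0.09  0.11  0.04]
```

View pics/wrist9.png

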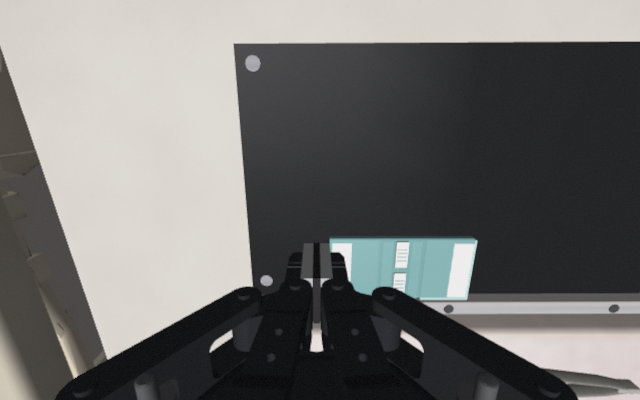

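It slides along the rail, still flush (rear edge row 299 along the rail). Continuing.

```bash
python3 -m crank '{"travel":[[0,0.004,0],[0,0.008,0],[0,0.013,0],[0,0.018,0],[0,0.023,0],[0,0.028,0],[0,0.033,0],[0,0.038,0]],"angular":[[0,0,0],[0,0,0],[0,0,0],[0,0,0],[0,0,0],[0,0,0],[0,0,0],[0,0,0]],"fingers":[1,1,1,1,1,1,1,1]}'; python3 -c "
from h import *
st(); go(11,-40,.0478)"
python3 -m crank '{"travel":[[0,0.005,0],[0,0.01,0],[0,0.015,0],[0,0.02,0],[0,0.025,0],[0,0.03,0],[0,0.035,0],[0,0.04,0]],"angular":[[0,0,0],[0,0,0],[0,0,0],[0,0,0],[0,0,0],[0,0,0],[0,0,0],[0,0,0]],"fingers":[1,1,1,1,1,1,1,1]}'; python3 - <<'E'
from h import *
st(); go(11,0,.0478)
C=cap('wrist','wrist10')
E
```

```text
time_s: 9.42
tool_pos: [0.5568, -0.1468, 0.0478]
eef_rot: [0.092, 3.139, -0.001]
ft_force: [0.5, 0.6, 0.3]
opening: -0.003
t 9.42 im [ 10.8 -82.4] z 0.0478 F im [0.41 0.67] 0.31 op -0.003 q [-0.4   0.43 -0.25  0.89 -0.   -0.34]
travel [-0.0003  0.0424  0.    ] ang [-0.04  0.1   0.09]
time_s: 10.08
tool_pos: [0.5592, -0.1064, 0.0479]
eef_rot: [0.092, 3.139, -0.001]
ft_force: [0.1, -1.5, 1.0]
opening: -0.005
t 10.08 im [ 10.8 -41.9] z 0.0479 F im [ 0.17 -1.46] 0.96 op -0.005 q [-0.33  0.42 -0.27  0.88 -0.   -0.27]
travel [-0.0003  0.0419  0.    ] ang [-0.05  0.1   0.08]
```

View pics/wrist10.png

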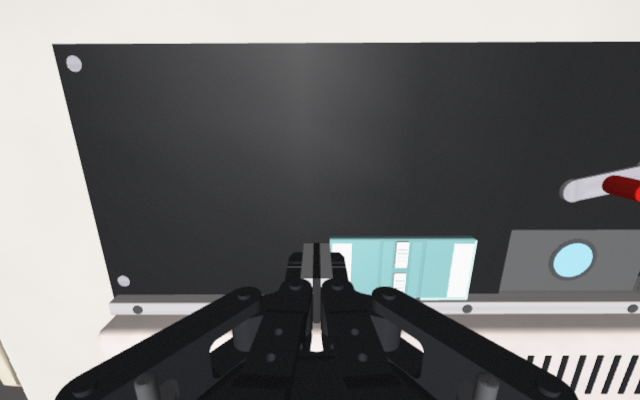

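Still flush; leading end (col 473) is short of the pocket edge (col 505).

```bash
python3 -m crank '{"travel":[[0,0.005,0],[0,0.01,0],[0,0.015,0],[0,0.02,0],[0,0.025,0],[0,0.03,0],[0,0.035,0],[0,0.04,0]],"angular":[[0,0,0],[0,0,0],[0,0,0],[0,0,0],[0,0,0],[0,0,0],[0,0,0],[0,0,0]],"fingers":[1,1,1,1,1,1,1,1]}'
python3 -m crank '{"travel":[[0,0.004,0],[0,0.008,0],[0,0.012,0],[0,0.016,0],[0,0.02,0],[0,0.024,0],[0,0.028,0],[0,0.032,0]],"angular":[[0,0,0],[0,0,0],[0,0,0],[0,0,0],[0,0,0],[0,0,0],[0,0,0],[0,0,0]],"fingers":[1,1,1,1,1,1,1,1]}'; python3 - <<'E'
from h import *
st(); go(11,52,.0478)
C=cap('wrist','wrist11')
E
```

```text
time_s: 10.8
tool_pos: [0.5615, -0.0651, 0.0478]
eef_rot: [0.091, 3.139, -0.0]
ft_force: [0.0, -1.0, -0.2]
opening: -0.001
time_s: 11.47
tool_pos: [0.5634, -0.0328, 0.0478]
eef_rot: [0.091, 3.139, -0.0]
ft_force: [-0.2, -0.4, 0.1]
opening: 0.0
t 11.47 im [10.5 31.8] z 0.0478 F im [-0.13 -0.39] 0.1 op 0.0 q [-0.2   0.41 -0.28  0.87 -0.   -0.14]
travel [-0.0006  0.0202  0.    ] ang [-0.01  0.09  0.12]
```

View pics/wrist11.png

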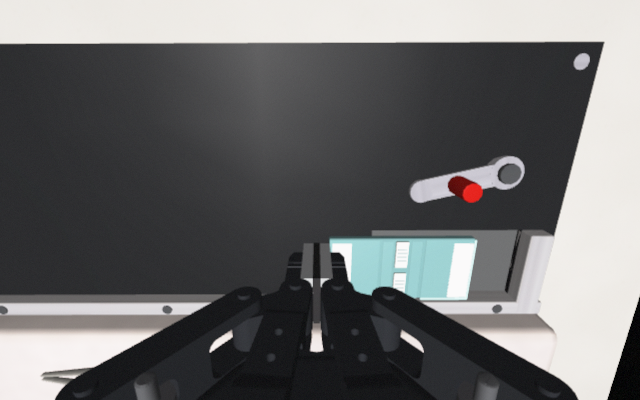

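The chamber is more than half over the pocket (pocket edge col 372, end stop col 515). Slower for the last 20 mm.

```bash
python3 -m crank '{"travel":[[0,0.0025,0],[0,0.005,0],[0,0.0075,0],[0,0.01,0],[0,0.0125,0],[0,0.0145,0],[0,0.0165,0],[0,0.018,0]],"angular":[[0,0,0],[0,0,0],[0,0,0],[0,0,0],[0,0,0],[0,0,0],[0,0,0],[0,0,0]],"fingers":[1,1,1,1,1,1,1,1]}'; python3 - <<'E'
from h import *
st(); go(11,54,.0478)
C=cap('wrist','wrist12')
i=C['image'];cv2.imwrite('pics/w12z.png',cv2.resize(i[180:330,300:500],None,fx=4,fy=4,interpolation=cv2.INTER_CUBIC))
E
```

```text
time_s: 12.18
tool_pos: [0.5643, -0.0138, 0.0478]
eef_rot: [0.09, 3.139, 0.001]
ft_force: [0.1, 0.1, -1.1]
opening: 0.001
t 12.18 im [10.3 50.8] z 0.0478 F im [0.13 0.09] -1.09 op 0.001 q [-0.17  0.41 -0.28  0.87  0.   -0.11]
travel [-0.0007  0.0032 -0.    ] ang [0.03 0.08 0.16]
```

View pics/w12z.png

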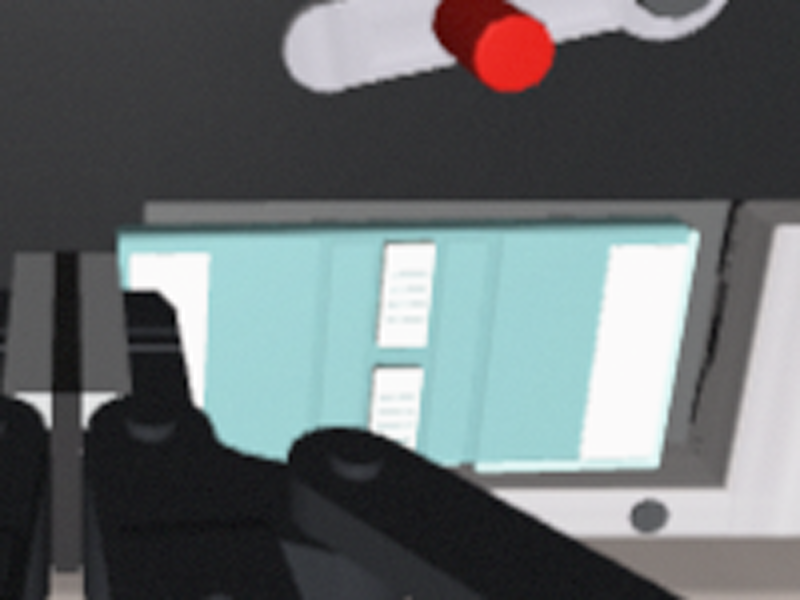

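The leading end has tipped down into the pocket and the trailing end is still on the stage. Continue in small steps.

```bash
python3 -m crank '{"travel":[[0,0.001,0],[0,0.0018,0],[0,0.0026,0],[0,0.0032,0]],"angular":[[0,0,0],[0,0,0],[0,0,0],[0,0,0]],"fingers":[1,1,1,1]}'; python3 - <<'E'
from h import *
st(); go(11,56,.0478)
C=cap('wrist','wrist13')
i=C['image'];cv2.imwrite('pics/w13z.png',cv2.resize(i[180:330,300:500],None,fx=4,fy=4,interpolation=cv2.INTER_CUBIC))
E
```

```text
time_s: 12.57
tool_pos: [0.5645, -0.0104, 0.0478]
eef_rot: [0.09, 3.139, 0.001]
ft_force: [-0.4, -0.5, 0.4]
opening: -0.0
t 12.57 im [10.3 54.2] z 0.0478 F im [-0.4 -0.5] 0.42 op -0.0 q [-0.16  0.41 -0.28  0.87  0.   -0.1 ]
travel [-0.0008  0.0018 -0.    ] ang [0.04 0.08 0.17]
```

View pics/w13z.png

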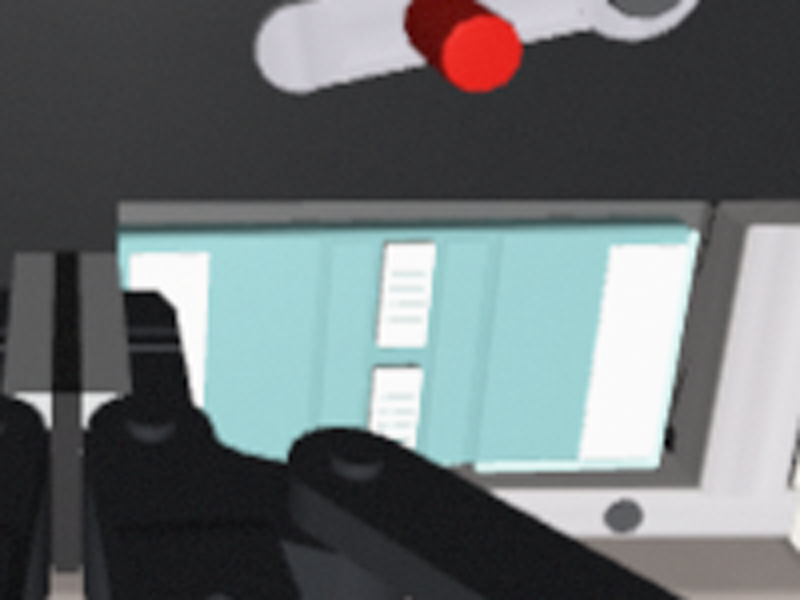

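```bash
python3 -m crank '{"travel":[[0,0.0005,0],[0,0.001,0],[0,0.0013,0],[0,0.0013,0]],"angular":[[0,0,0],[0,0,0],[0,0,0],[0,0,0]],"fingers":[1,1,1,1]}'; python3 - <<'E'
from h import *
st(); go(11,56,.0478)
C=cap('wrist','wrist14')
i=C['image'];cv2.imwrite('pics/w14z.png',cv2.resize(i[180:330,300:500],None,fx=4,fy=4,interpolation=cv2.INTER_CUBIC))
E
```

```text
time_s: 12.95
tool_pos: [0.5646, -0.009, 0.0478]
eef_rot: [0.089, 3.139, 0.001]
ft_force: [-0.6, -0.1, 0.6]
opening: 0.001
t 12.95 im [10.3 55.6] z 0.0478 F im [-0.58 -0.17] 0.6 op 0.001 q [-0.16  0.41 -0.28  0.87  0.   -0.1 ]
travel [-0.0007  0.0004 -0.    ] ang [0.04 0.08 0.18]
```

View pics/w14z.png

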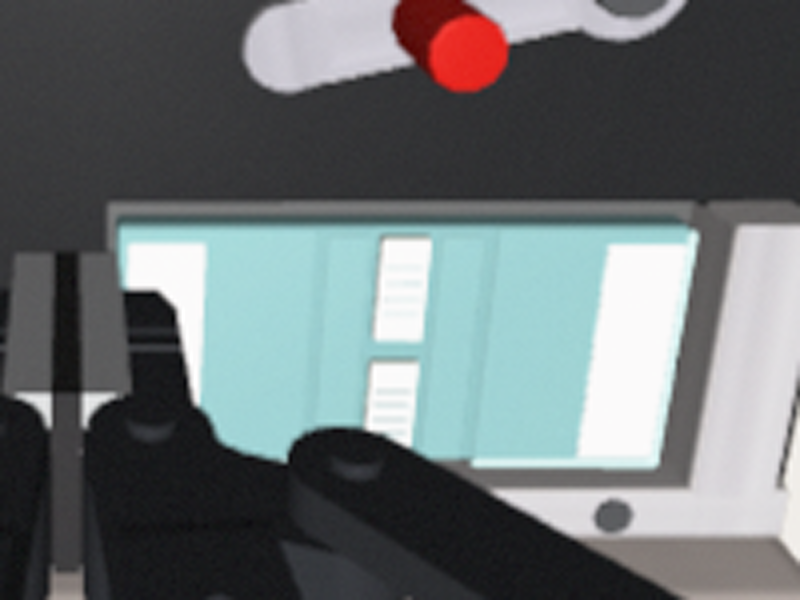

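It dropped: pocket walls now show evenly round the front and trailing edge. Retreat, lift and check.

```bash
python3 -m crank '{"travel":[[0,-0.002,0],[0,-0.006,0],[0,-0.012,-0.003],[0.005,-0.016,-0.02],[0.02,-0.02,-0.045],[0.05,-0.02,-0.06],[0.06,-0.02,-0.06],[0.06,-0.02,-0.06]],"angular":[[0,0,0],[0,0,0],[0,0,0],[0,0,0],[0,0,0],[0,0,0],[0,0,0],[0,0,0]],"fingers":[1,1,1,1,1,1,1,1]}'; python3 - <<'E'
from h import *
st()
C=cap('wrist','wrist15');cap('side','side15')
cv2.imwrite('pics/side15z.png',cv2.resize(cv2.imread('pics/side15.png')[165:285,225:405],None,fx=4.4,fy=4.4,interpolation=cv2.INTER_CUBIC))
E
```

```text
time_s: 13.67
tool_pos: [0.5016, -0.0258, 0.1085]
eef_rot: [0.09, 3.139, 0.001]
ft_force: [0.0, -0.3, 0.2]
opening: 0.001
t 13.67 im [-51.6  35.1] z 0.1085 F im [ 0.02 -0.33] 0.22 op 0.001 q [-0.21  0.25 -0.36  0.97  0.   -0.15]
```

View pics/wrist15.png

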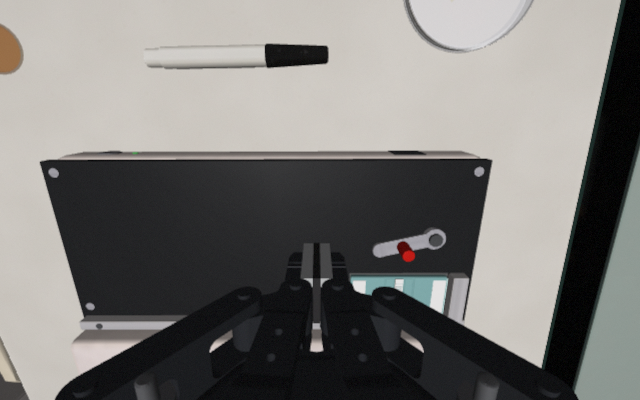

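View pics/side15z.png

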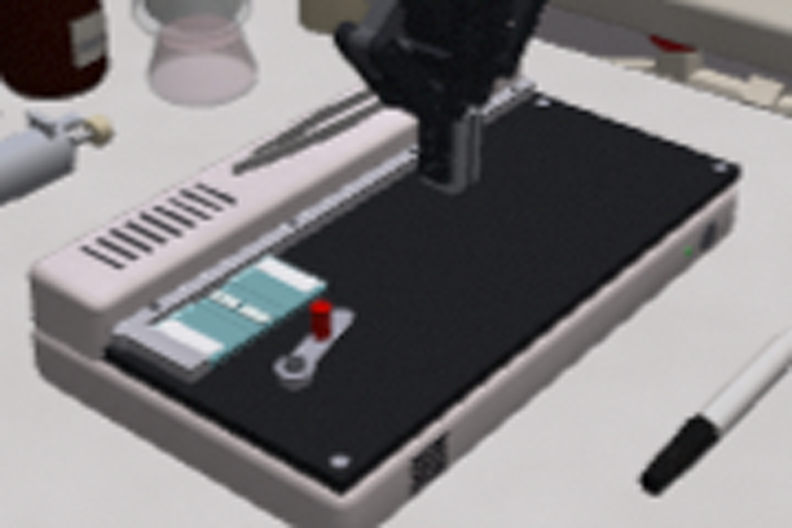

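Chamber sits level in the pocket in both views. Now the knob: pivot (434,239) and knob top (409,256).

```bash
python3 - <<'E'
from h import *
C=load('wrist15')
for n,p,z in(('pivot',(434,239),.053),('knob',(409,256),.069),('ch front edge',(400,276),.049)):print(n,w2i(ray(C,p,z)[0]).round(1))
go(-48,81,.1,45)
E
```

```text
pivot [-37.1 121.4]
knob [-31.6  98.7]
ch front edge [ -3.7 100.5]
travel [-0.0016  0.0459  0.0077] ang [-2.000e-02  1.400e-01 -4.485e+01]
```

```bash
python3 -m crank '{"travel":[[0,0.01,0],[-0.001,0.02,0],[-0.0016,0.035,0],[-0.0016,0.046,0],[-0.0016,0.046,0.007],[-0.0016,0.046,0.007],[-0.0016,0.046,0.007],[-0.0016,0.046,0.007]],"angular":[[0,0,-6],[0,0,-12],[0,0,-19],[0,0,-26],[0,0,-33],[0,0,-40],[0,0,-45],[0,0,-45]],"fingers":[1,1,1,1,1,1,1,1]}'; python3 - <<'E'
from h import *
st();go(-48,81,.057,45)
C=cap('wrist','wrist16')
E
```

```text
time_s: 14.43
tool_pos: [0.5087, 0.02, 0.0994]
eef_rot: [-1.122, 2.933, 0.0]
ft_force: [-0.5, -0.4, 0.8]
opening: -0.001
t 14.43 im [-47.3  81.2] z 0.0994 F im [-0.51 -0.41] 0.76 op -0.001 q [-0.12  0.27 -0.35  0.95  0.   -0.85]
travel [0.0007 0.0004 0.0424] ang [-0.02  0.09  0.29]
```

View pics/wrist16.png

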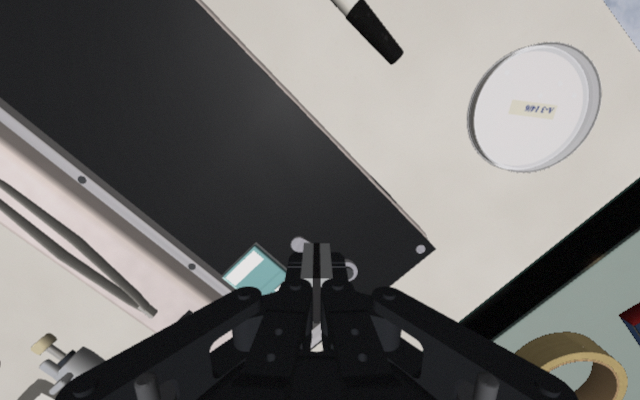

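Keeper tip at (300,244) and pivot at (348,268) straddle the fingers; the knob is behind them, as planned. Descend in front of it.

```bash
python3 -m crank '{"travel":[[0.002,0,0.01],[0.002,0,0.02],[0.002,0,0.03],[0.002,0,0.038],[0.002,0,0.041],[0.002,0,0.0425],[0.002,0,0.0425],[0.002,0,0.0425]],"angular":[[0,0,0.3],[0,0,0.3],[0,0,0.3],[0,0,0.3],[0,0,0.3],[0,0,0.3],[0,0,0.3],[0,0,0.3]],"fingers":[1,1,1,1,1,1,1,1]}'; python3 - <<'E'
from h import *
st();go(-20.3,108.4,.057,45)
C=cap('side','side17')
cv2.imwrite('pics/side17z.png',cv2.resize(cv2.imread('pics/side17.png')[165:285,225:405],None,fx=4.4,fy=4.4,interpolation=cv2.INTER_CUBIC))
E
```

```text
time_s: 15.15
tool_pos: [0.5074, 0.0186, 0.0574]
eef_rot: [-1.107, 2.938, -0.0]
ft_force: [-0.6, 0.2, 0.6]
opening: -0.003
t 15.15 im [-48.4  79.7] z 0.0574 F im [-0.59  0.2 ] 0.56 op -0.003 q [-0.12  0.31 -0.42  0.85  0.   -0.84]
travel [-0.0402  0.0005  0.0004] ang [-0.05  0.11 -0.25]
```

View pics/side17z.png

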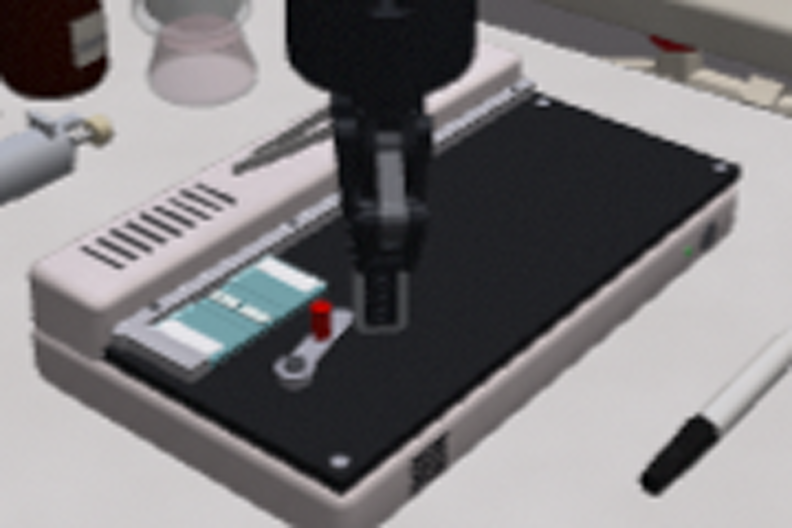

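Fingertips stand just in front of the knob. Pushing diagonally.

```bash
python3 -m crank '{"travel":[[-0.003,0,0],[-0.006,0,0],[-0.009,0,0],[-0.012,0,0],[-0.015,0,0],[-0.018,0,0],[-0.021,0,0],[-0.024,0,0]],"angular":[[0,0,0],[0,0,0],[0,0,0],[0,0,0],[0,0,0],[0,0,0],[0,0,0],[0,0,0]],"fingers":[1,1,1,1,1,1,1,1]}'; python3 - <<'E'
from h import *
st();go(-20.3,108.4,.057,45)
C=cap('side','side18')
cv2.imwrite('pics/side18z.png',cv2.resize(cv2.imread('pics/side18.png')[165:285,225:405],None,fx=4.4,fy=4.4,interpolation=cv2.INTER_CUBIC))
E
```

```text
time_s: 15.87
tool_pos: [0.5259, 0.0348, 0.0576]
eef_rot: [-1.108, 2.937, 0.0]
ft_force: [-0.8, -2.0, 0.5]
opening: 0.004
t 15.87 im [-31.  97.] z 0.0576 F im [-0.67 -2.01] 0.49 op 0.004 q [-0.09  0.34 -0.37  0.86  0.   -0.81]
travel [-0.0156  0.0005  0.0006] ang [-0.05  0.14 -0.24]
```

View pics/side18z.png

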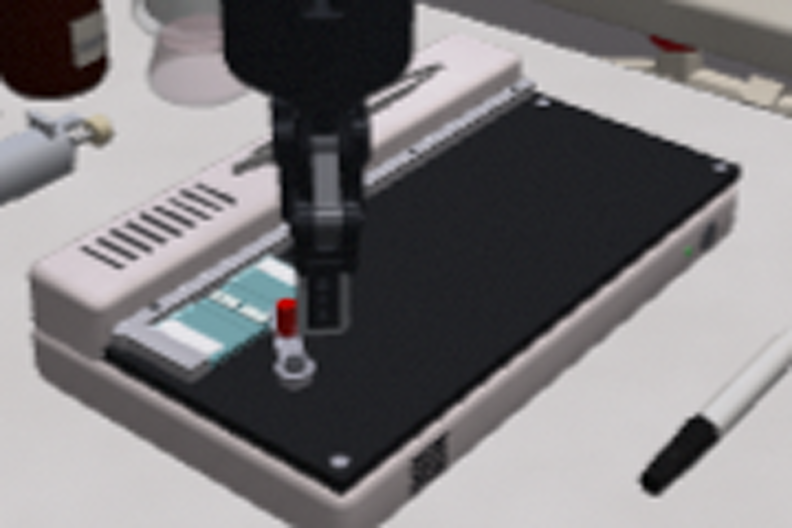

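The keeper is turning well (about halfway). Continue.

```bash
python3 -m crank '{"travel":[[-0.002,0,0],[-0.004,0,0],[-0.006,0,0],[-0.008,0,0],[-0.01,0,0],[-0.0115,0,0],[-0.013,0,0],[-0.014,0,0]],"angular":[[0,0,0],[0,0,0],[0,0,0],[0,0,0],[0,0,0],[0,0,0],[0,0,0],[0,0,0]],"fingers":[1,1,1,1,1,1,1,1]}'; python3 - <<'E'
from h import *
st();go(-20.3,108.4,.057,45)
C=cap('side','side19')
cv2.imwrite('pics/side19z.png',cv2.resize(cv2.imread('pics/side19.png')[165:285,225:405],None,fx=4.4,fy=4.4,interpolation=cv2.INTER_CUBIC))
E
```

```text
time_s: 16.58
tool_pos: [0.536, 0.0446, 0.0573]
eef_rot: [-1.109, 2.938, 0.002]
ft_force: [-5.5, 0.0, 0.6]
opening: -0.002
t 16.58 im [-21.5 107.4] z 0.0573 F im [-5.45 -0.3 ] 0.63 op -0.002 q [-0.07  0.36 -0.34  0.87  0.   -0.79]
travel [-0.0015 -0.0001  0.0003] ang [ 0.02  0.1  -0.21]
```

View pics/side19z.png

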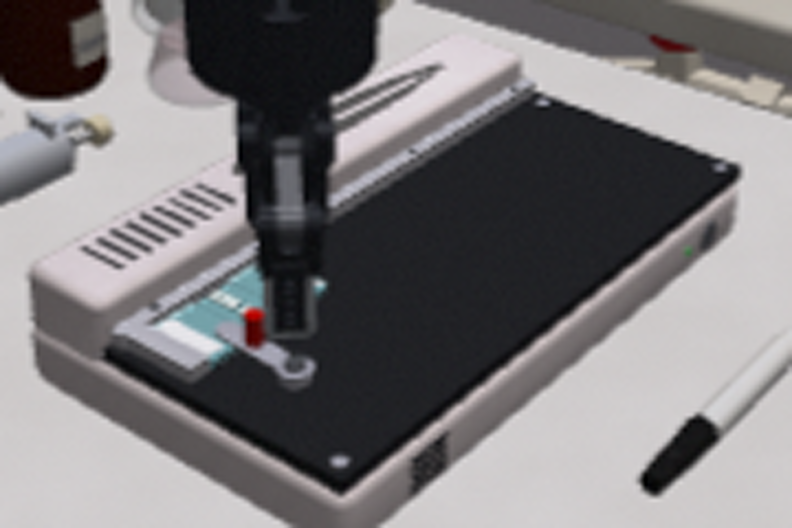

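```bash
python3 - <<'E'
from h import *
z2=lambda p:(np.array(p)+.5)/4.4-.5+[225,165]
S=load('side19')
p=w2i(ray(S,z2((292,364)),.053)[0]);k=w2i(ray(S,z2((254,314)),.069)[0]);p0=w2i(ray(load('side0'),z2((321,305)),.069)[0])
d=k-p;print(p,k,np.hypot(*d),np.degrees(np.arctan2(d[0],-d[1])),p0)
E
```

```text
[-36.26761877 121.7680809 ] [-15.08498695 121.78483998] 21.18263845650598 90.04533074956049 [-32.37669122  98.68748956]
```

Keeper reads about 90° with resistance of 5.5 N (at the stop). Back off, lift and check from the side and top.

```bash
python3 -m crank '{"travel":[[0.003,0,0],[0.008,0,0],[0.015,0,0],[0.022,0,-0.01],[0.03,-0.01,-0.035],[0.05,-0.03,-0.06],[0.08,-0.05,-0.08],[0.11,-0.08,-0.1]],"angular":[[0,0,0],[0,0,0],[0,0,0],[0,0,0],[0,0,0],[0,0,0],[0,0,0],[0,0,0]],"fingers":[1,1,1,1,1,1,1,1]}'
python3 -m crank '{"travel":[[0.03,-0.03,-0.01],[0.05,-0.06,-0.02],[0.05,-0.09,-0.03],[0.05,-0.11,-0.03],[0.05,-0.11,-0.03]],"angular":[[0,0,0],[0,0,0],[0,0,0],[0,0,0],[0,0,0]],"fingers":[1,1,1,1,1]}'
python3 - <<'E'
from h import *
st()
for n,r in(('side',(165,285,225,405)),('top',(155,270,215,380)),('wrist',(0,400,0,640))):
    c=cap(n,n+'20'); a=r;i=c['image'][a[0]:a[1],a[2]:a[3]]
    f=min(800/i.shape[1],600/i.shape[0]); cv2.imwrite('pics/%s20z.png'%n,cv2.resize(i,None,fx=f,fy=f,interpolation=cv2.INTER_CUBIC)); print(n,f)
E
```

```text
time_s: 17.3
tool_pos: [0.5058, -0.0843, 0.1575]
eef_rot: [-1.111, 2.935, -0.0]
ft_force: [0.5, 0.4, 0.8]
opening: -0.001
time_s: 17.72
tool_pos: [0.5433, -0.2047, 0.1893]
eef_rot: [-1.103, 2.934, -0.008]
ft_force: [0.3, -0.5, -0.6]
opening: -0.001
t 17.72 im [   0.8 -141. ] z 0.1893 F im [ 0.28 -0.49] -0.6 op -0.001 q [-0.5   0.33 -0.03  1.2   0.   -1.22]
side 4.444444444444445
top 4.848484848484849
wrist 1.25
```

View pics/side20z.png

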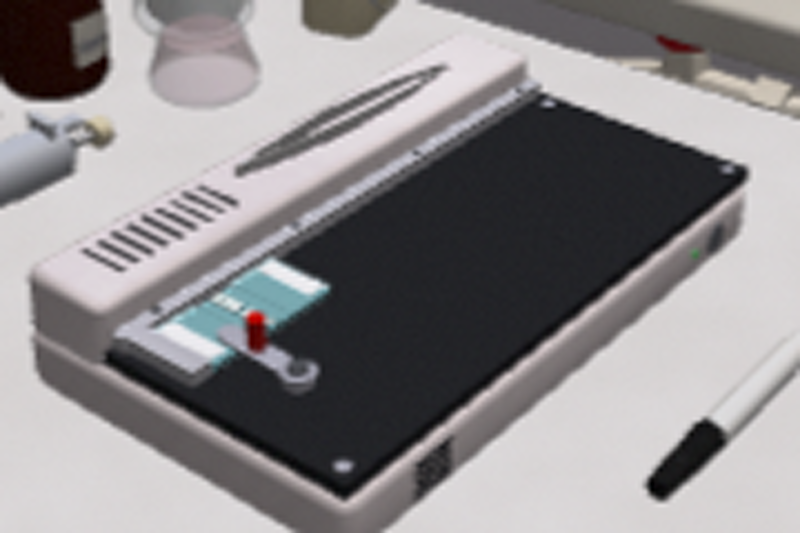

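View pics/top20z.png

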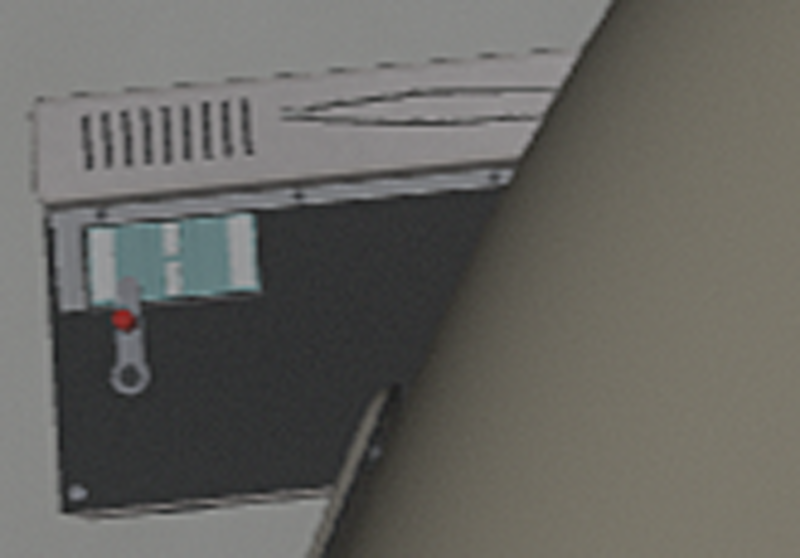

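View pics/wrist20z.png

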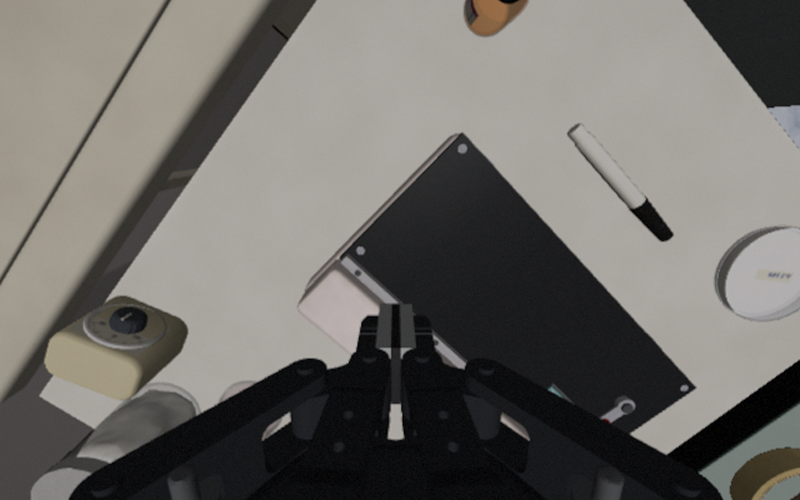

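The chamber sits in the pocket with the keeper across it (top view: pivot (130,376), blade tip near (129,285)). I need its angle more precisely, to see whether it really reached the stop.

```bash
python3 - <<'E'
from h import *
f=4.848484848
z=lambda p:(np.array(p)+.5)/f-.5+[215,155]
T=load('top20')
# knob red centroid top & side
for n in('top20','side20'):
    d=load(n);i=d['image'].astype(int);m=((i[...,2]-i[...,1])>60)&((i[...,2]-i[...,0])>60)
    y,x=np.nonzero(m); s=(abs(x-(240 if n[0]=='t' else 282))<12)&(abs(y-(221 if n[0]=='t' else 238))<12)
    c=(x[s].mean(),y[s].mean()); print(n,s.sum(),c,w2i(ray(d,c,.0635 if n[0]=='t' else .061)[0]))
for n,p,zz in(('pivot',(130,376),.053),('tip',(130,283),.053),('neck',(128,350),.053),('stopface',(90,228),.054),('stopface',(93,306),.054)): print(n,w2i(ray(T,z(p),zz)[0]).round(1))
go(-40,60,.15,45)
i=T['image'][190:240,225:275];cv2.imwrite('pics/t20k.png',cv2.resize(i,None,fx=12,fy=12,interpolation=cv2.INTER_CUBIC))
E
```

```text
top20 11 (np.float64(239.8181818181818), np.float64(220.1818181818182)) [-11.63772451 120.37649634]
side20 27 (np.float64(282.0740740740741), np.float64(238.40740740740742)) [-12.10987145 119.7671085 ]
pivot [-36.5 120.2]
tip [  5.8 117.6]
neck [-24.7 120.3]
stopface [ 32.6 134. ]
stopface [ -3.4 134.7]
travel [-0.1119  0.1656  0.0379] ang [-0.04  0.17 -0.14]
```

View pics/t20k.png

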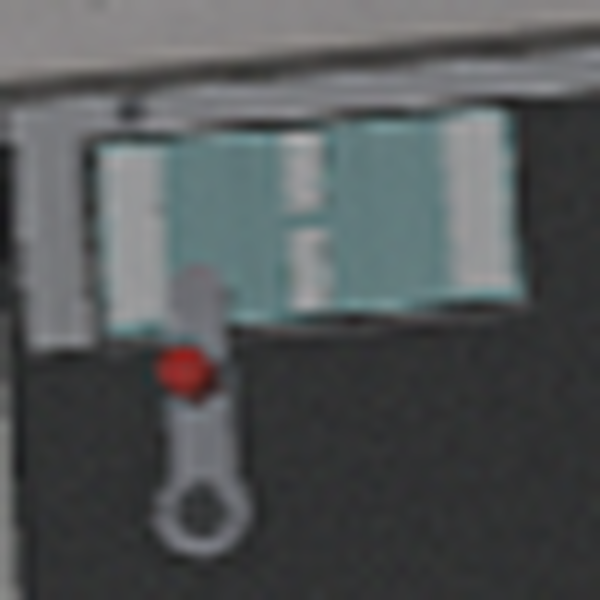

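The close-up shows the keeper about 3° off the end stop's edge direction, so it may be just short of the stop. I'll finish with a straight +y push on the knob.

```bash
python3 -m crank '{"travel":[[-0.01,0.03,0],[-0.03,0.06,0],[-0.05,0.09,0],[-0.075,0.12,0.01],[-0.1,0.145,0.02],[-0.112,0.166,0.038],[-0.112,0.166,0.038],[-0.112,0.166,0.038]],"angular":[[0,0,6],[0,0,13],[0,0,20],[0,0,27],[0,0,34],[0,0,40],[0,0,45],[0,0,45]],"fingers":[1,1,1,1,1,1,1,1]}'; python3 -c "
from h import *
st();go(-12,97,.09);go(-12,97,.0575)"
```

```text
time_s: 18.53
tool_pos: [0.5118, 0.0015, 0.1491]
eef_rot: [-0.094, -3.14, -0.003]
ft_force: [0.3, 0.2, -0.1]
opening: 0.001
t 18.53 im [-43.1  63. ] z 0.1491 F im [0.26 0.18] -0.13 op 0.001 q [-0.16  0.23 -0.27  1.07  0.   -0.1 ]
travel [-0.0311  0.0339  0.0591] ang [ 0.11 -0.03  0.  ]
travel [-0.0311  0.0339  0.0916] ang [ 0.11 -0.03  0.  ]
```

```bash
python3 -m crank '{"travel":[[-0.02,0.02,0.01],[-0.031,0.034,0.035],[-0.031,0.034,0.06],[-0.031,0.034,0.078],[-0.031,0.034,0.086],[-0.031,0.034,0.09],[-0.031,0.034,0.0915],[-0.031,0.034,0.0915]],"angular":[[0,0,0],[0,0,0],[0,0,0],[0,0,0],[0,0,0],[0,0,0],[0,0,0],[0,0,0]],"fingers":[1,1,1,1,1,1,1,1]}'; python3 - <<'E'
from h import *
st();go(-12,108,.0575)
cap('wrist','wrist21')
E
```

```text
time_s: 19.2
tool_pos: [0.5452, 0.0334, 0.0585]
eef_rot: [0.094, 3.139, 0.003]
ft_force: [1.2, -0.1, 0.6]
opening: -0.004
t 19.2 im [-11.6  96.8] z 0.0585 F im [ 1.23 -0.01] 0.63 op -0.004 q [-0.09  0.37 -0.32  0.88  0.   -0.03]
travel [0.0004 0.0112 0.001 ] ang [0.1  0.04 0.01]
```

View pics/wrist21.png

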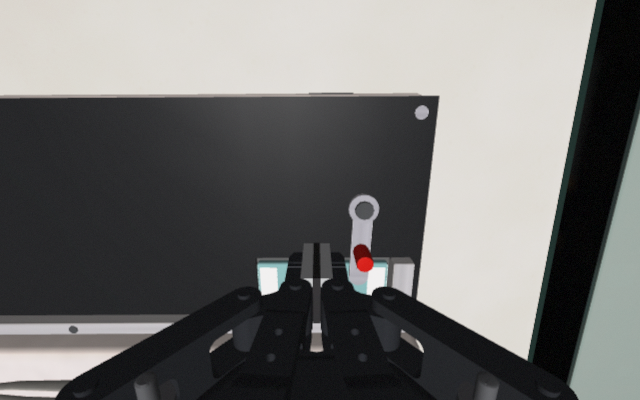

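The fingers (cols 302–331) are beside the knob (col 364), pivot at (364,210). Push gently toward +y.

```bash
python3 -m crank '{"travel":[[0,0.002,0],[0,0.004,0],[0,0.006,0],[0,0.008,0],[0,0.0095,0],[0,0.0105,0],[0,0.0115,0]],"angular":[[0,0,0],[0,0,0],[0,0,0],[0,0,0],[0,0,0],[0,0,0],[0,0,0]],"fingers":[1,1,1,1,1,1,1]}'; python3 -c "
from h import *
st()"
python3 -m crank '{"travel":[[0,0.0005,0],[0,0.001,0],[0,0.0013,0]],"angular":[[0,0,0],[0,0,0],[0,0,0]],"fingers":[1,1,1]}'; python3 -c "
from h import *
st()
cap('wrist','wrist22')"
```

```text
time_s: 19.83
tool_pos: [0.5467, 0.0429, 0.0593]
eef_rot: [0.096, 3.138, -0.005]
ft_force: [-0.2, -10.6, 2.0]
opening: 0.005
t 19.83 im [-10.7 106.4] z 0.0593 F im [  0.47 -10.57] 1.96 op 0.005 q [-0.07  0.37 -0.31  0.88 -0.   -0.01]
time_s: 20.08
tool_pos: [0.5468, 0.0427, 0.0594]
eef_rot: [0.097, 3.138, -0.01]
ft_force: [-0.0, -7.7, 0.3]
opening: 0.002
t 20.08 im [-10.6 106.1] z 0.0594 F im [ 0.44 -7.72] 0.27 op 0.002 q [-0.06  0.37 -0.31  0.88 -0.01 -0.  ]
```

View pics/wrist22.png

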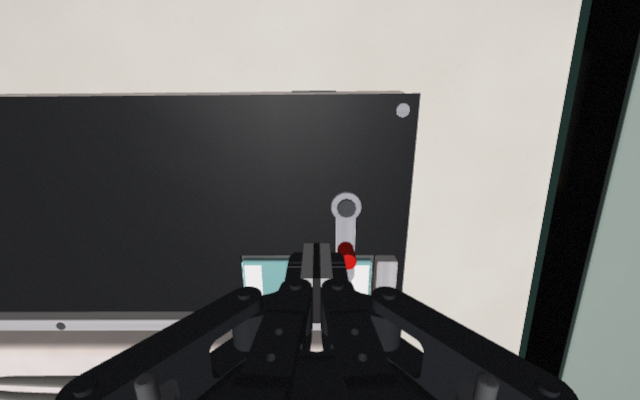

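A firm 8–10 N resistance at unchanged position: the stop. The blade is straight along x (col 345). Back away and verify.

```bash
python3 -m crank '{"travel":[[0,-0.002,0],[0,-0.006,0],[0,-0.012,0],[0.005,-0.016,-0.015],[0.02,-0.03,-0.04],[0.04,-0.06,-0.07],[0.05,-0.09,-0.1],[0.06,-0.12,-0.13]],"angular":[[0,0,0],[0,0,0],[0,0,0],[0,0,0],[0,0,0],[0,0,0],[0,0,0],[0,0,0]],"fingers":[1,1,1,1,1,1,1,1]}'
python3 -m crank '{"travel":[[0.03,-0.02,0],[0.06,-0.04,0],[0.09,-0.06,0],[0.1,-0.08,0],[0.1,-0.1,0],[0.1,-0.1,0]],"angular":[[0,0,0],[0,0,0],[0,0,0],[0,0,0],[0,0,0],[0,0,0]],"fingers":[1,1,1,1,1,1]}'
python3 - <<'E'
from h import *
st()
T=cap('top','top23');cap('side','side23')
i=T['image'][190:240,225:275];cv2.imwrite('pics/t23k.png',cv2.resize(i,None,fx=12,fy=12,interpolation=cv2.INTER_CUBIC))
E
```

```text
time_s: 20.8
tool_pos: [0.4801, -0.0668, 0.1847]
eef_rot: [0.095, 3.139, -0.009]
ft_force: [0.8, -0.4, 0.2]
opening: 0.001
time_s: 21.3
tool_pos: [0.3739, -0.1633, 0.1855]
eef_rot: [0.1, 3.137, -0.011]
ft_force: [0.8, -0.3, -0.2]
opening: -0.001
t 21.3 im [-170.8 -109.8] z 0.1855 F im [ 0.77 -0.24] -0.18 op -0.001 q [-0.61  0.01 -0.44  1.12 -0.   -0.54]
```

View pics/t23k.png

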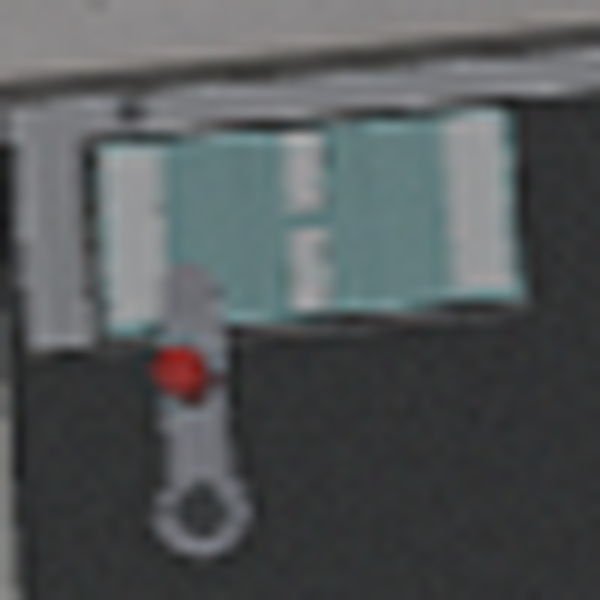

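View pics/top23.png

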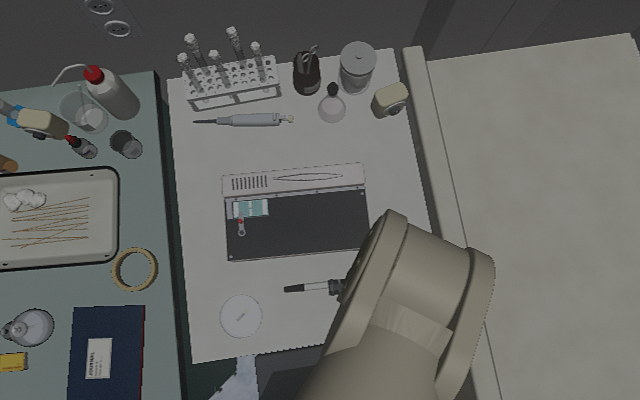

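View pics/side23.png

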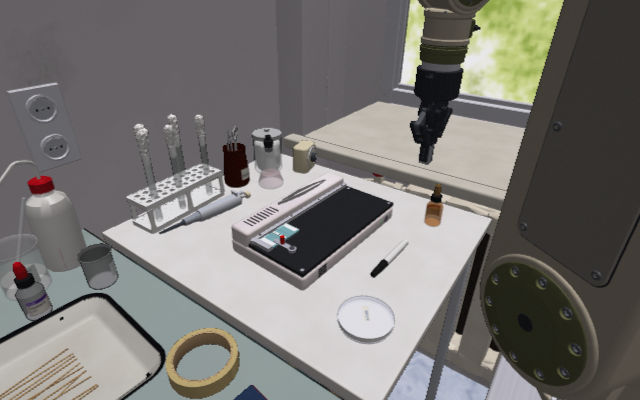

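The blade now runs parallel to the end stop, about 3° further than before. The chamber is in the pocket, and the pen, dropper, flask and tweezers appear where they were. Handing in.

```bash
python3 -c "
from h import *
print(manip.hand_in())"
```

```text
the job is handed in; nothing more can be done
None
```

The job is done and handed in at about 21 s of the 54 s allowed. The chamber lies in the pocket with the keeper closed over its end.

- **Against the rail:** I pushed the chamber flat against the rail with the two spread fingertips. It seated at about 3.6 N.
- **Into the pocket:** I slid it along the rail with the shut fingers until it tipped and then dropped in. The wrist, side and top views all show it level in the pocket.
- **Keeper:** I pushed the red knob round in two pushes. After the first, the keeper looked about 3° short in the top view, although the side view read 90°. A second push met a firm stop at 8–10 N, and the blade then lay parallel to the end stop.
- **Last checks:** The arm was clear of everything. The tweezers, flask, pen and dropper looked unmoved by eye. I did not measure their positions.
- **Disagreement:** The first camera estimate of the imager was about 1.3 mm off from where the chamber met the rail, so I corrected for it. The views also differed by 1–2 mm along the rail, within the stated calibration.

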